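# Lay the bakery's tasting tray

### The arm

A 7-joint arm with a two-finger parallel gripper is mounted at the origin on the work surface. World frame = base frame: x ahead of the robot, y to its left, z up, the work surface at z = 0. Lengths are in mm, angles in rad, forces in N, time in s.
With the tool pointing down it reaches from about 425 to 1025 mm from the base axis. Payload 3.6 kg.
Tool frame: the origin (TCP) lies at the very end of the fingers, on their centre line; the grasp point (between the pads) lies 19 mm behind it; x points along the fingers, y is the direction in which the jaws open and shut, and the axes are right-handed (so a half turn about x gives the same grasp; the last joint's range is limited). The gripper opens to 85 mm and grips with 20 to 120 N. Pads are 22 mm wide; open, the fingers measure 114 mm over their backs; the gripper's body (76 mm by 85 mm) begins 54 mm behind the grasp point. The pads swing forward as they close: fully open they stand 13 mm farther back than shut.
Start: joints at [1.046, 0.591, 0.048, 1.609, -0.033, 0.943, -0.034], TCP at [302.76, -658.761, 231.302] pointing down, gripper open.
Joint ranges: [-2.69, 2.69], [-0.47, 2.24], [-1.27, 1.36], [0.19, 2.51], [-1.53, 4.68], [0.08, 2.07], [-3.09, 3.09]. Speed limits (rad/s): [2.57, 2.57, 3.14, 3.14, 3.14, 3.14, 3.14].

### API

Orientations are given as a unit quaternion [x, y, z, w].
In Python, from workcell import observe, imaging, job gives the robot as it stands.
- The arm moves only by the tool drive_tool, never from a script. Its argument "series" is a list of rows, each a list of 3 entries, a list of its own where there are three numbers: the closure, from -1 (fully open) to 1 (shut), so that 0 is half open, then the shift along the world's x, y, z in m, then the turn, a rotation vector about the world's x, y, z in rad. In form: [[jaw, [dx, dy, dz], [ax, ay, az]], ...]. A call has 1 to 10 rows; each row shifts and turns the commanded pose from where the row before left it; what a row does not reach is not made up. A row lasts 1/8 s, in which the tool goes at most 62.5 mm and 10.7 degrees, less where a joint would pass 70% of its speed; a pose out of reach is approached as far as the arm can. A call with a gripper value outside its range is refused whole. The fingers move at their own pace and stop on an object; "squeeze" is the grip in N (left out, the last holds). Time passes only in rows, so rows that do not move let the fingers close. It gives the time, the measured TCP pose, the force and the opening at its end, in the units of the state.
- observe(): the state, without advancing time (a new reading comes with each control period).
- imaging.capture(name): name is "scene" or "side" or "wrist"; returns (picture, depth): 400x640x3 uint8, red, green, blue; 400x640 float32, mm along the optical axis (not along the pixel's ray), 0 where there is no reading.
- imaging.camera_params(name): a dict with "intrinsics" (3x3 intrinsics, pixels), "R" (3x3) and "t" (3): a world point X has camera coordinates R X + t. Camera axes: x right, y down, z forward; pixel columns grow to the right and rows downward; lengths in mm; the calibration is good to about 2 mm. A picture is of the moment at which its call begins: read the wrist's pose just before it. camera_params takes no time and is no camera call; for the wrist camera it gives the pose at the moment of the call.
- job.finish_job(): hands the job in, once; it reports no verdict.
The state is a dict: "t": time; "joint_positions": joint angles; "dq": joint speeds; "joint_efforts": joint torques, N m; "tool_pos": TCP position; "tool_rot": TCP orientation; "ft_force": force on the tool from outside, world axes, zero at the start; "ft_torque": the same for the moment, N m; "gripper_width": finger opening in mm.
Only numpy, scipy, OpenCV 4.12 (cv2) and the standard library are available. Lean on these libraries where they do the work, as an engineer would, in place of code of your own. Each camera call takes 0.05 s, during which the arm holds its last target.

### The job

Lay the tasting tray: put the dark rye roll on the paper mat behind the red pot, the round bun on the mat behind the blue pot, and the pale white roll on the mat between those two; stand the shaker upright on the round mat between the two pots, and put the wooden lid on the blue pot so that it sits fully home. Behind means farther from the robot. Centre each thing on its mat, right way up, with both long rolls lying front to back like their mats, and leave the steel bowl and the brush where they are.

Things in the scene. Friction and masses are not known exactly. Their poses are not given: they have to be found in the camera images.
- tray: dark steel tray, 250 x 310 mm, fixed; floor 4 mm above the table, rim 10 mm. Origin: centre of its underside; x to the rear (away from robot), y to the left. On it flat paper mats: a round one, 66 mm across, at (-60, 0) mm; three oblong ones, 104 mm front to back x 76 wide, at x = 60, y = -100, 0, 100. Pots stand at (-60, -100) and (-60, 100), which is where varies: a pot's mat is 120 mm behind it
- red_pot: red round open pot, 72 mm across, 50 mm tall, wall 4 mm, fixed to the tray. Origin: centre of its underside, on the tray's floor. Same axes as the tray
- blue_pot: blue round open pot, 72 mm across outside, 64 mm inside at the mouth, 50 mm tall, fixed to the tray; it gets the lid. Origin: centre of its underside, on the tray's floor, 4 mm above the table. Same axes as the tray
- rye_roll_mid (a point): dark brown oblong bread roll, firm, 90 mm long, 44 mm wide, 36 mm tall, about 60 g, flat underneath. Point: its centre, 18 mm above its underside. x axis along its length, z up
- white_roll_mid (a point): pale cream oblong bread roll, firm, 90 mm long, 44 mm wide, 36 mm tall, about 60 g, flat underneath. Point: its centre, 18 mm above its underside. x axis along its length, z up
- bun_mid (a point): round golden-brown bun with pale seeds on top, firm, 62 mm across (widest 12 mm up), 39 mm tall, domed, about 60 g, flat underneath. Point: on its axis, 19 mm above its underside. z up
- shaker_mid (a point): upright round shaker, white with a steel top, 40 mm across, 80 mm tall, about 150 g. Point: its centre, 40 mm above its underside. z up
- lid_knob (a point): round wooden lid, 78 mm across, about 100 g, lying knob up. From below: a boss 54 mm across, 4 mm tall, that drops into the pot's mouth; a disc 5 mm thick that rests on the rim; a dark knob 18 mm across, 30 mm tall, to grasp. Point: middle of the knob, 24 mm above the boss's underside, 20 mm above the disc's underside. z up
- bowl: bystander: empty steel bowl, 100 mm across, 45 mm tall, beyond the tray. Origin: centre of its underside
- brush: bystander: pastry brush lying on the table near the robot. Origin: on its underside
Things that resemble listed ones, but are neither listed nor needed, are in the scene too. Several things look just like the part that bears rye_roll_mid: the one meant starts farthest from the robot's base. What is shaped like the part that bears lid_knob but turquoise is not meant.

How it is judged:
By the outcome, as a careful person would: the job done as asked, in the order asked, and still so for the second after the job is handed in, with the robot touching nothing.
It also fails if it takes over 122 s, if anything falls off the work surface, if the arm or the gripper's body presses on something with over 40 N, if the wrist force passes 120 N, or if a joint passes its speed limit or range.

## Working session

There is one attempt and no reset: what is moved stays moved. The work goes in short steps, Python scripts to look and compute and a tool call to move; the robot and the scene stay as the last step left them, time stands still between calls to the robot, and variables do not carry over. Pictures are saved under pics/ and viewed, and the job is handed in when it is done.

Besides the shell and the picture viewer there is one more tool, called after "Call:" by a JSON object that holds its "api" and its "payload", one argument or row to a line. drive_tool: Moves the arm, as the interface text tells. Its arguments: {"type":"object","properties":{"series":{"type":"array"},"squeeze":{"type":"number"}},"required":["series"]}

```bash
mkdir -p pics; ls
cat > h.py <<'E'
import numpy as np,cv2,sys
from workcell import observe,imaging,job
def cap(n,f):
    p=imaging.camera_params(n); im,d=imaging.capture(n)
    cv2.imwrite('pics/'+f+'.png',im[:,:,::-1]); np.savez('pics/'+f+'.npz',im=im,d=d,K=p['intrinsics'],R=p['R'],t=p['t'])
def load(f): return np.load('pics/'+f+'.npz')
def wpt(z,u,v,d=None,h=None):
    K,R,t=np.array(z['K']),np.array(z['R']),np.array(z['t'])
    r=np.linalg.inv(K)@np.array([u,v,1.])
    if h is None:
        d=z['d'][int(v),int(u)] if d is None else d
        return R.T@(r*d-t)
    o=-R.T@t; w=R.T@r; return o+w*(h-o[2])/w[2]
def cloud(z):
    K,R,t=np.array(z['K']),np.array(z['R']),np.array(z['t'])
    v,u=np.mgrid[0:400,0:640]; P=np.stack([u,v,np.ones_like(u)],-1).astype(float)@np.linalg.inv(K).T
    P=P*z['d'][...,None]; return (P-t)@R
def crop(f,u0,v0,u1,v1,s,out):
    im=cv2.imread('pics/'+f+'.png')[v0:v1,u0:u1]; cv2.imwrite('pics/'+out+'.png',cv2.resize(im,None,fx=s,fy=s,interpolation=cv2.INTER_CUBIC))
E
python3 - <<'E'
from h import *
cap('scene','s0');cap('side','d0');cap('wrist','w0')
print(observe())
for n in ['scene','side','wrist']:
    p=imaging.camera_params(n);print(n,p['intrinsics'],-np.array(p['R']).T@p['t'])
E
```

```text
pics
{'t': 0.15, 'joint_positions': array([ 1.04651567,  0.5919623 ,  0.04830349,  1.6095072 , -0.03329825,
        0.94271019, -0.03372374]), 'dq': array([ 7.93408072e-05, -3.18864664e-03,  4.34031341e-04, -3.39228237e-03,
        9.45897626e-04, -8.23178455e-05,  7.49034618e-05]), 'joint_efforts': array([ 3.49640046e-03, -5.49243951e+01,  1.55001350e+00, -1.98452979e+01,
        9.57205310e-03,  5.71184486e-03, -1.70595877e-05]), 'tool_pos': array([ 302.49677829, -658.17925249,  230.37213176]), 'tool_rot': array([-0.69059395, -0.15175805,  0.69093133, -0.15054366]), 'ft_force': array([0.08488761, 0.11447664, 0.23438779]), 'ft_torque': array([ 0.00468576, -0.01287566,  0.02159501]), 'gripper_width': 84.80887134949477}
scene [[386.39072216   0.         320.39835271]
 [  0.         386.39072216 204.46488219]
 [  0.           0.           1.        ]] [1257.97712763  -97.91579142  968.72054517]
side [[460.98513125   0.         317.13942706]
 [  0.         460.98513125 204.21628315]
 [  0.           0.           1.        ]] [205.55098864 771.82691456 653.70796683]
wrist [[294.08279352   0.         320.00140506]
 [  0.         294.08279352 202.7191524 ]
 [  0.           0.           1.        ]] [ 379.73906936 -622.77679595  373.19145519]
```

View pics/s0.png

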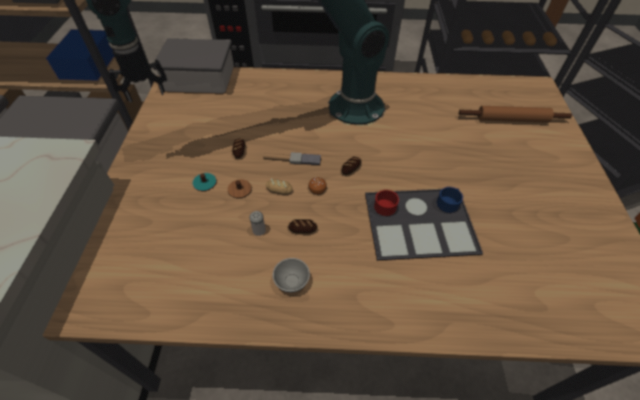

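View pics/d0.png

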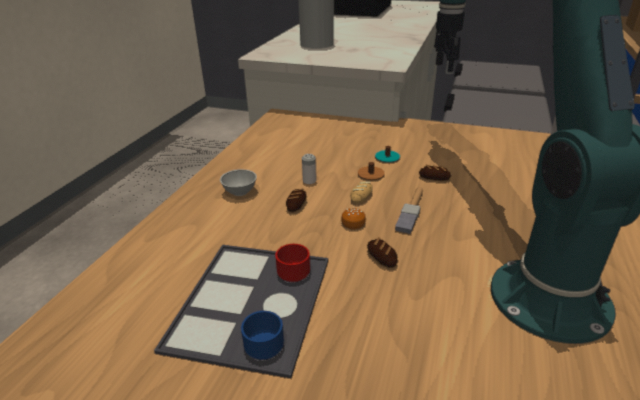

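View pics/w0.png

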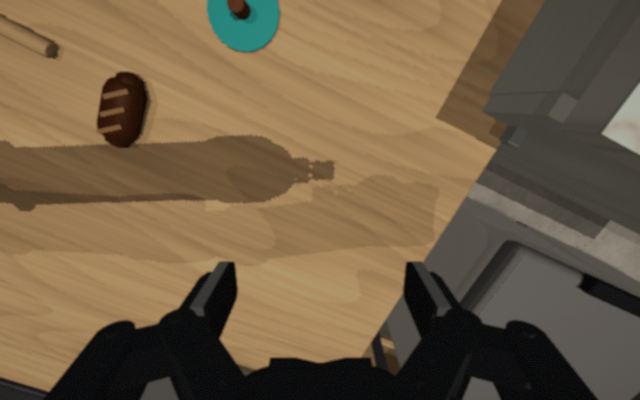

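Scene view: dark rolls at (239,148), (351,165) and (303,227), the wooden lid at (239,188) with a turquoise one at (204,181), the pale roll at (279,186), the bun at (317,185), the shaker at (257,222), and the bowl at (291,277). The tray holds the red pot at (386,203) and the blue pot at (450,200). Next I'll turn these into positions.

```bash
cat > cl.py <<'E'
from h import *
from scipy import ndimage as N
for f in sys.argv[1:]:
    z=load(f);P=cloud(z);im=z['im']
    m=(P[...,2]>6)&(P[...,2]<120)&(z['d']>0)&(np.abs(P[...,1]+100)<700)&(P[...,0]>300)&(P[...,0]<1000)
    L,n=N.label(m)
    print(f)
    for i in range(1,n+1):
        q=L==i
        if q.sum()<40: continue
        X=P[q];v,u=np.nonzero(q)
        (c,s,a)=cv2.minAreaRect(X[:,:2].astype(np.float32))
        print('px',int(u.mean()),int(v.mean()),'n',q.sum(),'c',np.round(c,1),np.round(s,1),round(a,1),'zmax',X[:,2].max().round(1),'r',np.hypot(*c).round(),'rgb',im[q].mean(0).round())
E
python3 cl.py s0 d0
python3 - <<'E'
from h import *
crop('s0',180,130,340,250,5,'c1'); crop('s0',350,170,490,270,5,'c2')
E
```

```text
s0
px 237 153 n 75 c [ 310.6 -417.9] [19.9 35.6] 1.7 zmax 35.1 r 521.0 rgb [43. 28. 20.]
px 295 158 n 403 c [ 314.8 -229.9] [199.1  33.4] 88.5 zmax 26.1 r 390.0 rgb [97. 86. 76.]
px 350 165 n 253 c [342.7 -21.8] [42.7 88.4] 47.3 zmax 41.3 r 343.0 rgb [51. 35. 24.]
px 203 181 n 319 c [ 428.4 -509.1] [78.7 74.2] 50.7 zmax 41.6 r 665.0 rgb [46. 89. 81.]
px 317 185 n 258 c [ 439.5 -133.9] [52.8 56.9] 31.2 zmax 42.1 r 459.0 rgb [104.  67.  42.]
px 239 188 n 331 c [ 451.1 -387.7] [79.2 74.1] 32.1 zmax 42.5 r 595.0 rgb [104.  70.  46.]
px 278 186 n 305 c [ 449.4 -257.3] [85.5 42. ] 75.9 zmax 39.9 r 518.0 rgb [123. 102.  71.]
px 419 212 n 1740 c [556.4 187.5] [254.4 310.6] 6.5 zmax 58.9 r 587.0 rgb [55. 40. 43.]
px 87 204 n 296 c [ 597.2 -798.6] [156.8   4. ] 0.5 zmax 117.7 r 997.0 rgb [60. 57. 52.]
px 257 222 n 299 c [ 612.5 -301.3] [39.2 39.1] 2.8 zmax 83.7 r 683.0 rgb [88. 83. 76.]
px 89 223 n 52 c [ 624.7 -798.3] [ 3.2 58.2] 89.6 zmax 52.1 r 1014.0 rgb [61. 58. 53.]
px 302 225 n 367 c [ 601.2 -170.6] [40.7 86.9] 0.6 zmax 40.4 r 625.0 rgb [52. 35. 25.]
px 75 245 n 68 c [ 709.8 -798. ] [ 4
[... 2274 characters left out ...]
19 c [ 770.6 -187.6] [98.6 98.2] 88.6 zmax 46.3 r 793.0 rgb [100.  96.  87.]
px 361 191 n 346 c [ 442.7 -250.7] [76.7 39.5] 76.8 zmax 37.4 r 509.0 rgb [144. 114.  70.]
px 406 213 n 397 c [ 312.8 -225.5] [200.7  29.2] 88.6 zmax 21.3 r 386.0 rgb [122. 111. 100.]
px 295 199 n 352 c [ 594.6 -162.2] [77.2 41.6] 87.3 zmax 38.2 r 616.0 rgb [56. 34. 21.]
px 353 217 n 410 c [ 429.9 -126.9] [58.4 50. ] 35.2 zmax 40.2 r 448.0 rgb [122.  73.  30.]
px 382 252 n 587 c [337.9 -18.7] [43.5 84. ] 42.7 zmax 38.1 r 338.0 rgb [56. 34. 21.]
px 265 294 n 2535 c [555.2 189. ] [250.8 312.7] 6.2 zmax 55.8 r 587.0 rgb [73. 42. 40.]
px 262 334 n 1725 c [484.4 282.9] [71.2 72. ] 29.2 zmax 55.6 r 561.0 rgb [24. 39. 61.]
```

View pics/c1.png

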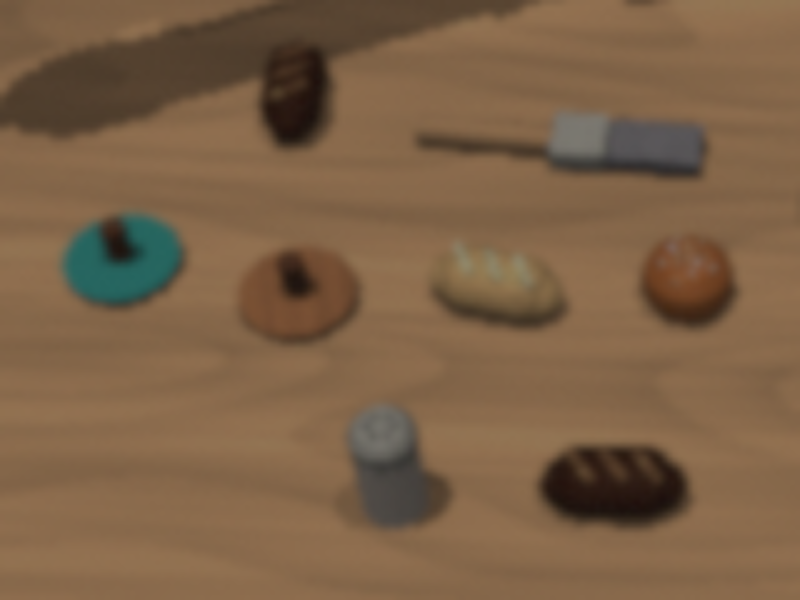

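View pics/c2.png

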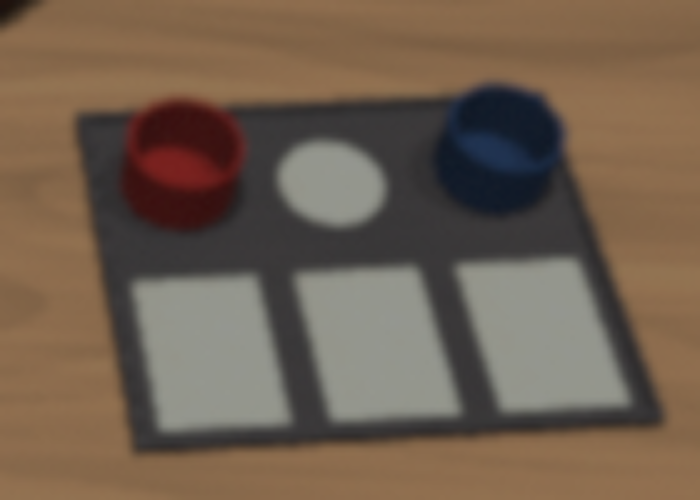

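The rye candidates lie at radii of about 343, 520 and 625 mm, so the one at scene pixel (303,227) is the one meant. The wooden lid is at (239,188). The turquoise one at (204,181) is not meant. I'll check the tool axes, then fly over for a close view.

```bash
cat >> h.py <<'E'
from scipy.spatial.transform import Rotation as Ro
def st():
    s=observe();R=Ro.from_quat(s['tool_rot']).as_matrix()
    print('t',round(s['t'],2),'pos',np.round(s['tool_pos'],1),'xaxis',np.round(R[:,0],3),'jawdir deg',np.degrees(np.arctan2(R[1,1],R[0,1])).round(2),'F',np.round(s['ft_force'],1),'w',round(s['gripper_width'],1),'q',np.round(s['joint_positions'],2))
E
python3 - <<'E'
from h import *
st()
p=imaging.camera_params('wrist');print(np.round(p['R'],3))
E
```

```text
t 0.15 pos [ 302.5 -658.2  230.4] xaxis [-0.001  0.002 -1.   ] jawdir deg -65.31 F [0.1 0.1 0.2] w 84.8 q [ 1.05  0.59  0.05  1.61 -0.03  0.94 -0.03]
[[ 0.416 -0.909 -0.001]
 [-0.86  -0.394  0.326]
 [-0.297 -0.134 -0.945]]
```

Call:
{"api": "drive_tool", "payload": {
  "series": [
    [-1,[0.022,0.043,0.006],[0,0,0.127]],
    [-1,[0.022,0.043,0.006],[0,0,0.127]],
    [-1,[0.022,0.043,0.006],[0,0,0.127]],
    [-1,[0.022,0.043,0.006],[0,0,0.127]],
    [-1,[0.022,0.043,0.006],[0,0,0.127]],
    [-1,[0.022,0.043,0.006],[0,0,0.127]],
    [-1,[0.022,0.043,0.006],[0,0,0.127]],
    [-1,[0.022,0.043,0.006],[0,0,0.127]],
    [-1,[0.022,0.043,0.006],[0,0,0.127]],
    [-1,[0,0,0],[0,0,0]]
  ]
}}

```text
t: 1.4
tool_pos: [503.5, -266.6, 286.0]
tool_rot: [0.498, 0.503, -0.496, 0.503]
ft_force: [0.6, -0.4, 0.2]
gripper_width: 85.8
```

```bash
python3 - <<'E'
from h import *
st();cap('wrist','w1')
E
python3 cl.py w1
```

```text
t 1.4 pos [ 503.5 -266.6  286. ] xaxis [ 0.002  0.002 -1.   ] jawdir deg 0.69 F [ 0.6 -0.4  0.2] w 85.8 q [ 0.66  0.35 -0.32  1.9   0.13  0.91  0.28]
w1
px 267 60 n 2001 c [ 437.6 -134.5] [59.1 58.3] 36.4 zmax 42.5 r 458.0 rgb [86. 52. 25.]
px 179 117 n 3214 c [ 316.7 -229.1] [199.8  34. ] 89.7 zmax 22.3 r 391.0 rgb [105.  96.  84.]
px 393 92 n 2091 c [ 600.4 -170.8] [44.5 88.9] 2.0 zmax 39.3 r 624.0 rgb [59. 36. 21.]
px 538 107 n 4739 c [ 774.3 -189. ] [99.3 97.8] 1.0 zmax 47.8 r 797.0 rgb [102. 100.  92.]
px 279 157 n 1688 c [ 447.9 -257.7] [88.9 44.1] 77.8 zmax 38.8 r 517.0 rgb [141. 121.  82.]
px 398 195 n 1174 c [ 610.6 -300.9] [39.  38.4] 28.6 zmax 82.3 r 681.0 rgb [106. 103.  93.]
px 285 237 n 1743 c [ 452.3 -386.9] [76.7 76.1] 89.6 zmax 41.4 r 595.0 rgb [111.  73.  42.]
px 192 257 n 363 c [ 310.2 -415.6] [20.2 36.9] 0.2 zmax 37.3 r 519.0 rgb [38. 21. 11.]
px 273 301 n 1382 c [ 428.8 -507.7] [77.5 75.7] 85.9 zmax 40.4 r 665.0 rgb [ 38. 106.  96.]
```

View pics/w1.png

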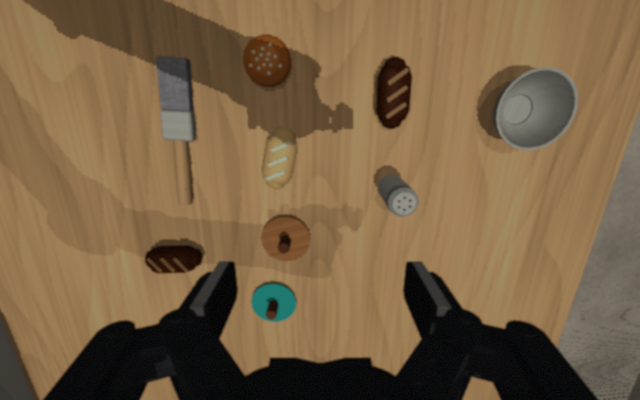

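Wrist view: rye at (393,92), white roll (279,157), bun (267,60), shaker (398,195), wooden lid (285,237), turquoise lid (273,301). The positions agree with the scene camera. Next I'll refine the roll yaws and the knob.

```bash
cat > yaw.py <<'E'
from h import *
def mom(f,c,r,zl):
    z=load(f);P=cloud(z)
    m=(P[...,2]>zl)&(P[...,2]<120)&(np.hypot(P[...,0]-c[0],P[...,1]-c[1])<r)
    X=P[m][:,:2].astype(np.float32);c,s,a=cv2.minAreaRect(X);M=X.mean(0);w,V=np.linalg.eigh(np.cov((X-M).T))
    e=cv2.fitEllipse(cv2.convexHull(X)) if len(X)>30 else None
    print(f,'n',m.sum(),'rect',np.round(c,1),np.round(s,1),round(a,1),'mean',np.round(M,1),'major',np.degrees(np.arctan2(V[1,1],V[0,1])).round(1)%180,'ell',[np.round(q,1) for q in e] if e else None)
E
python3 - <<'E'
from yaw import *
st()
for f in ['w1','s0','d0']:
    mom(f,(600,-170),70,12);mom(f,(448,-257),65,12);mom(f,(437,-134),60,10);mom(f,(611,-300),50,70);mom(f,(452,-387),45,28)
E
```

```text
t 1.45 pos [ 501.7 -269.7  285.5] xaxis [ 0.001  0.    -1.   ] jawdir deg 0.41 F [-0.1 -0.2 -1. ] w 85.2 q [ 0.66  0.35 -0.32  1.9   0.14  0.91  0.28]
w1 n 2091 rect [ 600.4 -170.8] [44.5 88.9] 2.0 mean [ 597.4 -170.1] major 91.6 ell [array([ 600.1, -171. ]), array([48.1, 89.8]), np.float64(1.7)]
w1 n 1688 rect [ 447.9 -257.7] [88.9 44.1] 77.8 mean [ 449.9 -254.2] major 78.3 ell [array([ 448.4, -257.6]), array([47.1, 90.1]), np.float64(168.4)]
w1 n 2001 rect [ 437.6 -134.5] [59.1 58.3] 36.4 mean [ 439.2 -135.1] major 109.2 ell [array([ 437.4, -134.4]), array([58.7, 59.8]), np.float64(138.6)]
w1 n 735 rect [ 610.5 -301. ] [39.  37.5] 47.2 mean [ 609.2 -299.3] major 36.69999999999999 ell [array([ 610.5, -301.2]), array([38.2, 39.4]), np.float64(137.5)]
w1 n 135 rect [ 452.3 -386.3] [15.6 17.3] 88.3 mean [ 452.6 -385.2] major 33.30000000000001 ell [array([ 452.3, -386.5]), array([16.1, 18. ]), np.float64(94.0)]
s0 n 351 rect [ 601.2 -170.6] [40.7 86.9] 0.6 mean [ 605.9 -170.8] major 91.6 ell [array([ 601.9, -171. ]), array([44.6, 87.6]), np.float64(1.9)]
s0 n 294 rect [ 449.4 -257.3] [8
[... 507 characters left out ...]
30 rect [ 594.6 -162.2] [77.2 41.6] 87.3 mean [ 591.4 -155.7] major 84.2 ell [array([ 595.1, -164.3]), array([45.3, 82.1]), np.float64(179.7)]
d0 n 322 rect [ 442.7 -250.7] [76.7 39.5] 76.8 mean [ 441.1 -242.8] major 70.0 ell [array([ 443. , -251.5]), array([44.6, 82. ]), np.float64(164.8)]
d0 n 389 rect [ 429.9 -126.9] [58.4 50. ] 35.2 mean [ 429.5 -119.3] major 12.199999999999989 ell [array([ 431.3, -126.9]), array([50.6, 60.2]), np.float64(97.5)]
d0 n 92 rect [ 607.8 -296.9] [36.  36.9] 47.4 mean [ 605.5 -294.1] major 8.900000000000006 ell [array([ 607.1, -297.3]), array([36.6, 39.6]), np.float64(50.9)]
d0 n 29 rect [ 447.6 -385.1] [14.8 16.3] 14.6 mean [ 447.3 -383.6] major 69.5 ell None
```

Call:
{"api": "drive_tool", "payload": {
  "series": [
    [-1,[0.025,0.025,-0.03],[0,0,0.023]],
    [-1,[0.025,0.025,-0.04],[0,0,0]],
    [-1,[0.025,0.025,-0.04],[0,0,0]],
    [-1,[0.0245,0.0255,-0.04],[0,0,0]],
    [-1,[0,0,-0.04],[0,0,0]],
    [-1,[0,0,-0.03],[0,0,0]],
    [-1,[0,0,0],[0,0,0]],
    [-1,[0,0,0],[0,0,0]]
  ]
}}

```text
t: 2.45
tool_pos: [600.6, -172.7, 66.0]
tool_rot: [0.494, 0.506, -0.494, 0.506]
ft_force: [0.1, 0.1, 1.1]
gripper_width: 85.8
```

Run:
```python
from yaw import *
st();cap('wrist','w2'); mom('w2',(600,-170),70,12)
```

```text
t 2.45 pos [ 600.6 -172.7   66. ] xaxis [ 0.001 -0.001 -1.   ] jawdir deg 1.38 F [0.1 0.1 1.1] w 85.8 q [ 0.37  0.69 -0.24  1.93  0.29  0.55 -0.04]
w2 n 11596 rect [ 602.4 -166.4] [90.7 78.4] 39.8 mean [ 600.4 -164.7] major 1.0999999999999943 ell [array([ 600.7, -169.1]), array([ 83.7, 109.5]), np.float64(92.4)]
```

View pics/w2.png

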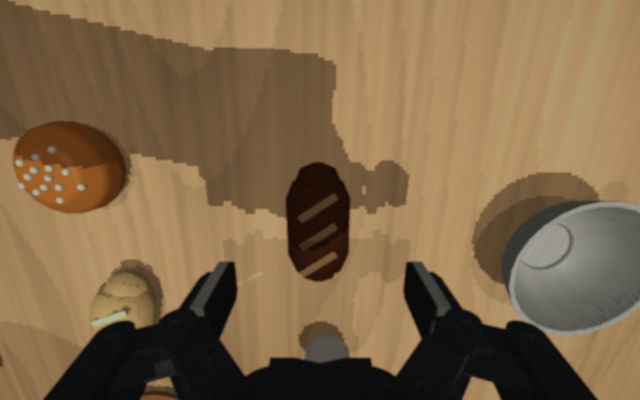

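The rye roll lies centred between the jaws, at about (318,220). Now I'll descend and grip.

Call:
{"api": "drive_tool", "payload": {
  "series": [
    [-1,[0,0.0015,-0.03],[0,0,0.004]],
    [-1,[0,0,-0.02],[0,0,0]],
    [-1,[0,0,-0.013],[0,0,0]],
    [-1,[0,0,0],[0,0,0]],
    [0.5,[0,0,0],[0,0,0]],
    [1,[0,0,0],[0,0,0]],
    [1,[0,0,0],[0,0,0]],
    [1,[0,0,0],[0,0,0]],
    [1,[0,0,0],[0,0,0]]
  ],
  "squeeze": 30
}}

```text
t: 3.62
tool_pos: [600.9, -169.9, 3.1]
tool_rot: [0.493, 0.507, -0.492, 0.508]
ft_force: [0.3, -0.5, 6.0]
gripper_width: 43.6
```

Run:
```python
from yaw import *
st()
```

```text
t 3.62 pos [ 600.9 -169.9    3.1] xaxis [ 0.001 -0.    -1.   ] jawdir deg 1.72 F [ 0.3 -0.5  6. ] w 43.6 q [ 0.34  0.79 -0.2   1.95  0.33  0.44 -0.07]
```

Call:
{"api": "drive_tool", "payload": {
  "series": [
    [1,[0,0,0.02],[0,0,0]],
    [1,[0,0,0.04],[0,0,0]],
    [1,[0,0.03,0.04],[0,0,-0.16]],
    [1,[0,0.04,0.02],[0,0,-0.17]],
    [1,[0,0.04,0.02],[0,0,-0.17]],
    [1,[0,0.04,0.02],[0,0,-0.17]],
    [1,[0,0.04,0.02],[0,0,-0.17]],
    [1,[0,0.04,0],[0,0,-0.17]],
    [1,[0,0.04,0],[0,0,-0.17]],
    [1,[0,0.04,0],[0,0,-0.17]]
  ]
}}

```text
t: 4.88
tool_pos: [599.7, 141.7, 183.2]
tool_rot: [0.702, 0.087, -0.702, 0.086]
ft_force: [-0.3, 1.1, -1.0]
gripper_width: 43.8
```

Call:
{"api": "drive_tool", "payload": {
  "series": [
    [1,[0,0,0],[0,0,-0.14]],
    [1,[0,0,0],[0,0,0]],
    [1,[0,0,0],[0,0,0]]
  ]
}}

```text
t: 5.25
tool_pos: [600.1, 139.3, 182.6]
tool_rot: [-0.706, -0.039, 0.706, -0.04]
ft_force: [-0.3, -0.2, 0.5]
gripper_width: 43.0
```

Run:
```python
from yaw import *
st();cap('wrist','w3');st()
```

```text
t 5.25 pos [600.1 139.3 182.6] xaxis [-0. -0. -1.] jawdir deg -83.6 F [-0.3 -0.2  0.5] w 43.0 q [-0.41  0.52  0.15  1.91 -0.11  0.73 -1.65]
t 5.3 pos [600.2 139.1 182.6] xaxis [-0. -0. -1.] jawdir deg -83.65 F [ 0.5  0.7 -0.6] w 43.5 q [-0.41  0.52  0.15  1.91 -0.11  0.73 -1.65]
```

View pics/w3.png

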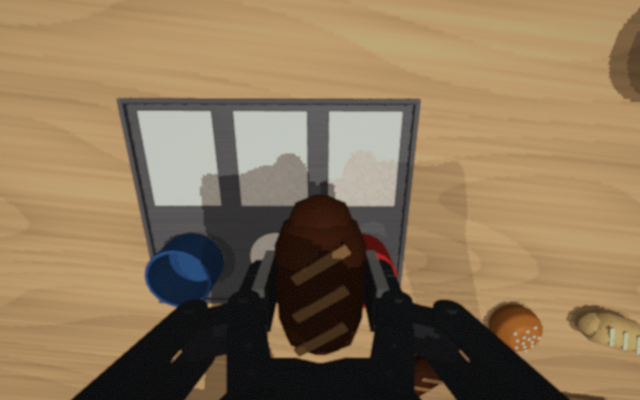

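Run:
```python
from yaw import *
crop('w3',110,90,430,310,2.5,'c3')
z=load('w3')
im=z['im'].astype(int)
m=((im.min(-1)>95)&(np.arange(400)[:,None]<215)&(np.abs(im[...,0]-im[...,2])<25)).astype(np.uint8)
n,L,s,c=cv2.connectedComponentsWithStats(m)
for i in range(1,n):
    if s[i,4]>300: print(s[i],c[i])
for nm,cs in {'L':[(137,111),(212,111),(219,206),(153,206)],'M':[(233,111),(306,111),(308,206),(239,206)],'R':[(328,111),(403,111),(398,207),(330,207)]}.items():
    W=np.array([wpt(z,u+.0,v+.0,h=4.5)[:2] for u,v in cs]);print(nm,W.mean(0).round(1),[np.linalg.norm(W[i]-W[(i+1)%4]).round(1) for i in range(4)],np.degrees(np.arctan2(*(W[0]-W[3])[::-1])).round(1),np.degrees(np.arctan2(*(W[1]-W[2])[::-1])).round(1))
P=cloud(z)
m=(P[...,2]>185)&(P[...,2]<225)&(im.max(-1)>25)
X=P[m];c,sz,a=cv2.minAreaRect(X[:,:2].astype(np.float32));print('held',m.sum(),c,sz,a)
for q in ((P[...,2]>48)&(P[...,2]<70)&(im[...,2]>im[...,0]+15),):
    X=P[q][:,:2].astype(np.float32);print('blue',cv2.minEnclosingCircle(X),cv2.fitEllipse(cv2.convexHull(X)))
```

```text
[ 327  107   77  100 6866] [363.81255462 155.55053889]
[ 232  109   77   97 6802] [271.4547192  155.56365775]
[ 136  110   85   97 6950] [180.01798561 156.67726619]
L [605.9 294.8] [np.float64(78.1), np.float64(105.2), np.float64(76.5), np.float64(105.2)] 4.8 3.8
M [616.9 195.2] [np.float64(76.1), np.float64(105.1), np.float64(79.9), np.float64(105.2)] 4.6 6.7
R [627.5  93.2] [np.float64(78.2), np.float64(106.5), np.float64(78.9), np.float64(106.4)] 8.0 8.4
held 11758 (601.5225830078125, 139.52818298339844) (65.19171905517578, 76.30195617675781) 60.32074737548828
blue ((488.2804870605469, 280.6688232421875), 36.03433609008789) ((488.3136901855469, 280.44708251953125), (70.8355484008789, 71.84574890136719), 62.22484588623047)
```

View pics/c3.png

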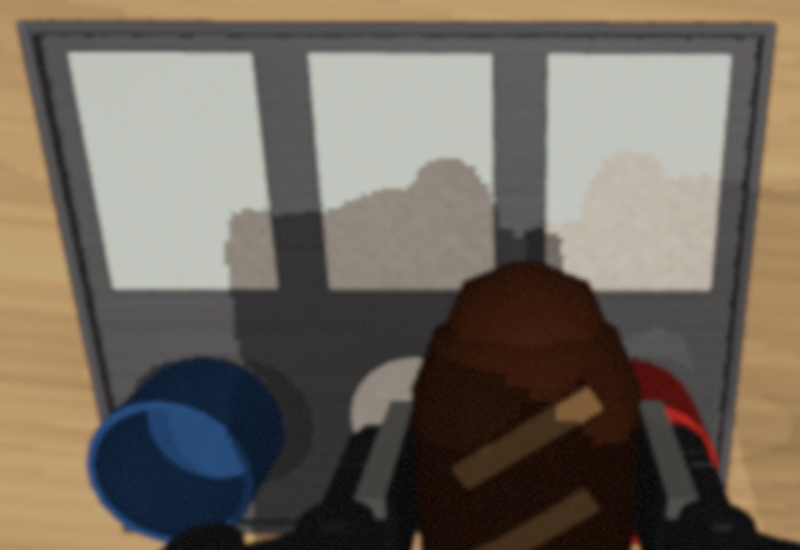

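Run:
```python
from yaw import *
z=load('w3'); C={}
o=np.array([110,90])
for nm,cs in {'L':[(67,52),(254,52),(279,290),(112,290)],'M':[(307,52),(493,52),(497,290),(328,290)],'R':[(548,53),(732,53),(713,291),(545,291)]}.items():
    W=np.array([wpt(z,u/2.5+109.7,v/2.5+89.7,h=4.5)[:2] for u,v in cs]);C[nm]=W.mean(0);print(nm,W.mean(0).round(1),[np.linalg.norm(W[i]-W[(i+1)%4]).round(1) for i in range(4)])
d=C['L']-C['R'];print('yaw',np.degrees(np.arctan2(-d[0],d[1])),np.linalg.norm(d))
# scene-based
z=load('s0');C={}
for nm,cs in {'R':[(132,281),(260,274),(291,425),(158,432)],'M':[(293,272),(418,265),(462,413),(332,421)],'L':[(454,264),(578,258),(632,404),(502,411)]}.items():
    W=np.array([wpt(z,u/5+350-.4,v/5+170-.4,h=4.5)[:2] for u,v in cs]);C[nm]=W.mean(0);print(nm,W.mean(0).round(1),[np.linalg.norm(W[i]-W[(i+1)%4]).round(1) for i in range(4)])
d=C['L']-C['R'];print('yaw',np.degrees(np.arctan2(-d[0],d[1])),np.linalg.norm(d))
```

```text
L [606.4 294. ] [np.float64(77.9), np.float64(105.3), np.float64(77.4), np.float64(105.2)]
M [617.4 194.4] [np.float64(77.5), np.float64(105.3), np.float64(78.3), np.float64(105.3)]
R [627.9  94.8] [np.float64(76.7), np.float64(105.4), np.float64(77.9), np.float64(105.4)]
yaw 6.1526465801246415 200.336438276479
R [626.7  95.3] [np.float64(78.9), np.float64(106.3), np.float64(77.4), np.float64(105.7)]
M [614.8 194.6] [np.float64(77.8), np.float64(105.2), np.float64(76.6), np.float64(105.3)]
L [604.1 294.2] [np.float64(77.6), np.float64(104.6), np.float64(77.1), np.float64(104.7)]
yaw 6.4660173717035825 200.19604828036103
```

Call:
{"api": "drive_tool", "payload": {
  "series": [
    [1,[0.014,-0.022,-0.03],[0,0,0]],
    [1,[0.014,-0.022,-0.03],[0,0,0]],
    [1,[0,0,-0.05],[0,0,0]],
    [1,[0,0,-0.03],[0,0,0]],
    [1,[0,0,-0.02],[0,0,0]],
    [1,[0,0,0],[0,0,0]],
    [1,[0,0,-0.008],[0,0,0]],
    [1,[0,0,-0.005],[0,0,0]],
    [1,[0,0,0],[0,0,0]],
    [1,[0,0,0],[0,0,0]]
  ]
}}

```text
t: 6.55
tool_pos: [628.5, 96.4, 9.7]
tool_rot: [0.706, 0.039, -0.706, 0.039]
ft_force: [1.3, 0.0, -0.6]
gripper_width: 43.2
```

Run:
```python
from yaw import *
st()
```

```text
t 6.55 pos [628.5  96.4   9.7] xaxis [ 0.001  0.    -1.   ] jawdir deg -83.64 F [ 1.3  0.  -0.6] w 43.2 q [-0.29  0.78  0.09  1.93 -0.15  0.44 -1.54]
```

Call:
{"api": "drive_tool", "payload": {
  "series": [
    [1,[0,-0.001,-0.002],[0,0,0]],
    [1,[0,0,0],[0,0,0]],
    [0.2,[0,0,0],[0,0,0]],
    [-0.2,[0,0,0],[0,0,0]],
    [-0.4,[0,0,0],[0,0,0]],
    [-0.4,[0,0,0.01],[0,0,0]],
    [-0.4,[0,0,0.03],[0,0,0]],
    [-0.4,[0,0,0.05],[0,0,0]],
    [-1,[0,-0.02,0.05],[0,0,0]]
  ]
}}

```text
t: 7.68
tool_pos: [628.2, 77.6, 149.1]
tool_rot: [0.706, 0.041, -0.706, 0.04]
ft_force: [-0.5, 0.5, 0.5]
gripper_width: 75.8
```

Run:
```python
from yaw import *
st();cap('scene','s4');cap('wrist','w4')
for f in ('s4','w4'): mom(f,(627,95),60,17)
```

```text
t 7.67 pos [628.2  77.6 149.1] xaxis [ 0.     0.002 -1.   ] jawdir deg -83.43 F [-0.5  0.5  0.5] w 75.8 q [-0.29  0.58  0.14  1.89 -0.12  0.68 -1.54]
s4 n 346 rect [628.6  94.8] [88.3 43.1] 8.5 mean [635.3  92.7] major 8.900000000000006 ell [array([628.5,  94.4]), array([45.5, 88.6]), np.float64(98.6)]
w4 n 3289 rect [629.4  95.8] [85.4 43.5] 6.0 mean [633.9  94.8] major 6.800000000000011 ell [array([628.8,  95.5]), array([48.1, 88.5]), np.float64(96.4)]
```

View pics/w4.png

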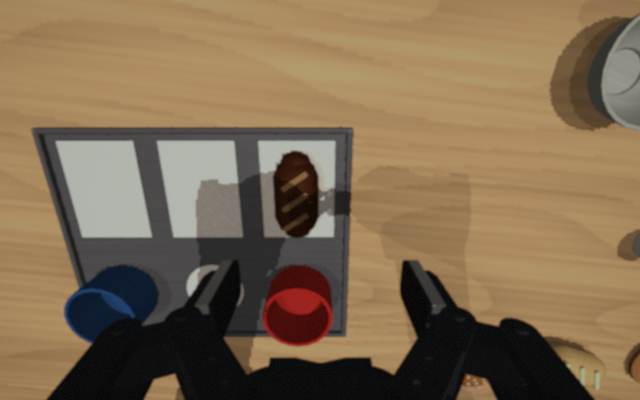

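Call:
{"api": "drive_tool", "payload": {
  "series": [
    [-1,[-0.019,-0.021,0],[0,0,0.157]],
    [-1,[-0.019,-0.021,0],[0,0,0.157]],
    [-1,[-0.019,-0.021,0],[0,0,0.157]],
    [-1,[-0.019,-0.021,0],[0,0,0.157]],
    [-1,[-0.019,-0.021,0],[0,0,0.157]],
    [-1,[-0.019,-0.021,-0.01],[0,0,0.157]],
    [-1,[-0.019,-0.021,-0.02],[0,0,0.157]],
    [-1,[-0.019,-0.021,-0.02],[0,0,0.157]],
    [-1,[-0.019,-0.021,-0.02],[0,0,0.157]],
    [-1,[-0.019,-0.021,-0.015],[0,0,0.157]]
  ]
}}

```text
t: 9.02
tool_pos: [437.6, -135.4, 61.9]
tool_rot: [0.47, 0.528, -0.47, 0.528]
ft_force: [0.2, -0.2, -0.6]
gripper_width: 85.1
```

Call:
{"api": "drive_tool", "payload": {
  "series": [
    [-1,[0,0,0],[0,0,0]],
    [-1,[0,0,0],[0,0,0]]
  ]
}}

```text
t: 9.28
tool_pos: [439.5, -134.3, 62.7]
tool_rot: [0.473, 0.526, -0.472, 0.527]
ft_force: [0.4, -0.1, -0.2]
gripper_width: 85.5
```

Run:
```python
from yaw import *
st();cap('wrist','w5')
st();cap('scene','s5')
```

```text
t 9.28 pos [ 439.5 -134.3   62.7] xaxis [ 0.002  0.    -1.   ] jawdir deg 6.23 F [ 0.4 -0.1 -0.2] w 85.5 q [ 0.36  0.57 -0.22  2.3   0.42  0.3  -0.11]
t 9.32 pos [ 440.  -134.    62.9] xaxis [ 0.003  0.    -1.   ] jawdir deg 6.3 F [ 0.4  0.5 -0.4] w 85.2 q [ 0.36  0.57 -0.22  2.3   0.42  0.3  -0.11]
```

View pics/w5.png

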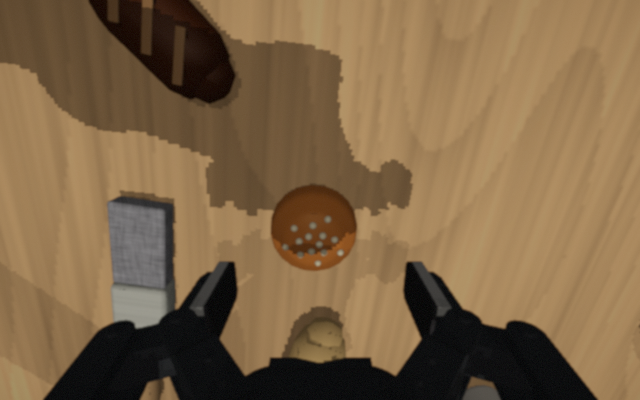

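Call:
{"api": "drive_tool", "payload": {
  "series": [
    [-1,[-0.002,0,-0.03],[0,0,0]],
    [-1,[0,0,-0.02],[0,0,0]],
    [-1,[0,0,-0.012],[0,0,0]],
    [-1,[0,0,0],[0,0,0]],
    [-0.5,[0,0,0],[0,0,0]],
    [0,[0,0,0],[0,0,0]],
    [0.5,[0,0,0],[0,0,0]],
    [1,[0,0,0],[0,0,0]]
  ]
}}

```text
t: 10.38
tool_pos: [436.7, -134.8, 1.4]
tool_rot: [0.472, 0.526, -0.471, 0.527]
ft_force: [-1.0, -0.1, 5.1]
gripper_width: 58.7
```

Run:
```python
from yaw import *
st();cap('wrist','w6');st()
```

```text
t 10.38 pos [ 436.7 -134.8    1.4] xaxis [ 0.002 -0.    -1.   ] jawdir deg 6.29 F [-1.  -0.1  5.1] w 58.7 q [ 0.27  0.7  -0.1   2.33  0.48  0.13 -0.17]
t 10.43 pos [ 436.7 -134.8    1.4] xaxis [ 0.002 -0.    -1.   ] jawdir deg 6.29 F [-0.3  0.9  4. ] w 59.0 q [ 0.27  0.7  -0.1   2.33  0.48  0.13 -0.17]
```

View pics/w6.png

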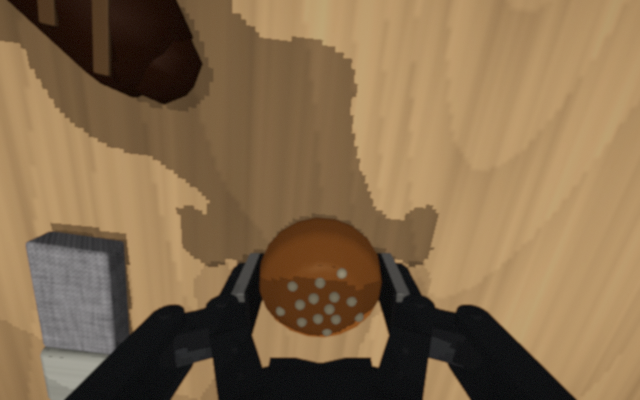

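The bun is gripped at a width of 59 mm, slightly above its widest point. I'll reopen, go 3 mm lower and regrip.

Call:
{"api": "drive_tool", "payload": {
  "series": [
    [-0.7,[0,0,0],[0,0,0]],
    [-0.7,[0,0,0],[0,0,0]],
    [-0.7,[0,0,-0.0035],[0,0,0]],
    [-0.7,[0,0,0],[0,0,0]],
    [-0.3,[0,0,0],[0,0,0]],
    [0,[0,0,0],[0,0,0]],
    [0.5,[0,0,0],[0,0,0]],
    [0.5,[0,0,0],[0,0,0]]
  ]
}}

```text
t: 11.42
tool_pos: [436.1, -134.7, -3.0]
tool_rot: [0.472, 0.527, -0.472, 0.527]
ft_force: [-0.9, 0.4, 5.4]
gripper_width: 58.9
```

Call:
{"api": "drive_tool", "payload": {
  "series": [
    [0.5,[0,0,0.01],[0,0,0]],
    [0.5,[0,0,0.02],[0,0,0]],
    [0.5,[0,0,0.03],[0,0,0]],
    [0.5,[0,0,0],[0,0,0]]
  ]
}}

```text
t: 11.92
tool_pos: [437.4, -135.2, 58.6]
tool_rot: [0.473, 0.525, -0.471, 0.528]
ft_force: [-0.1, -0.5, -0.2]
gripper_width: 58.8
```

Run:
```python
from yaw import *
st();cap('wrist','w7');st()
```

```text
t 11.93 pos [ 437.4 -135.2   58.6] xaxis [ 0.004 -0.001 -1.   ] jawdir deg 6.26 F [-0.1 -0.5 -0.2] w 58.8 q [ 0.37  0.58 -0.22  2.31  0.44  0.28 -0.13]
t 11.97 pos [ 436.8 -135.1   57.7] xaxis [ 0.002 -0.    -1.   ] jawdir deg 6.27 F [-0.   0.3 -0.4] w 58.8 q [ 0.37  0.58 -0.22  2.31  0.44  0.28 -0.13]
```

View pics/w7.png

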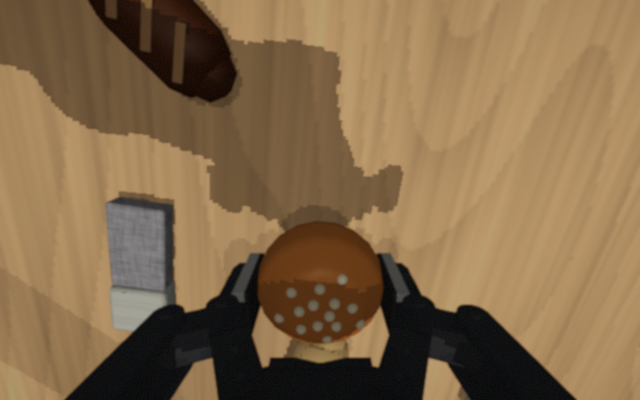

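Call:
{"api": "drive_tool", "payload": {
  "series": [
    [0.5,[0,0,0.05],[0,0,0]],
    [0.5,[0.0186,0.0476,0.025],[0,0,0]],
    [0.5,[0.0186,0.0476,0],[0,0,0]],
    [0.5,[0.0186,0.0476,0],[0,0,0]],
    [0.5,[0.0186,0.0476,0],[0,0,0]],
    [0.5,[0.0186,0.0476,0],[0,0,0]],
    [0.5,[0.0186,0.0476,0],[0,0,0]],
    [0.5,[0.0186,0.0476,0],[0,0,0]],
    [0.5,[0.0186,0.0476,0],[0,0,0]],
    [0.5,[0.0186,0.0476,0],[0,0,0]]
  ]
}}

```text
t: 13.22
tool_pos: [603.4, 294.6, 130.0]
tool_rot: [0.471, 0.527, -0.473, 0.527]
ft_force: [1.0, -0.1, 0.1]
gripper_width: 59.3
```

Call:
{"api": "drive_tool", "payload": {
  "series": [
    [0.5,[0,0,-0.03],[0,0,0]],
    [0.5,[0,0,-0.03],[0,0,0]],
    [0.5,[0,0,-0.03],[0,0,0]],
    [0.5,[0,0,0],[0,0,0]],
    [0.5,[0,0,0],[0,0,0]]
  ]
}}

```text
t: 13.85
tool_pos: [603.7, 293.8, 41.8]
tool_rot: [0.472, 0.527, -0.472, 0.527]
ft_force: [-0.1, -0.4, -0.1]
gripper_width: 59.0
```

Run:
```python
from yaw import *
st();cap('wrist','w8');st()
```

```text
t 13.85 pos [603.7 293.8  41.8] xaxis [-0. -0. -1.] jawdir deg 6.31 F [-0.1 -0.4 -0.1] w 59.0 q [-0.34  0.77 -0.28  1.83  0.35  0.59 -0.72]
t 13.9 pos [604.2 294.1  42.6] xaxis [ 0.001  0.001 -1.   ] jawdir deg 6.31 F [-0.6 -0.2 -0.9] w 58.9 q [-0.34  0.77 -0.28  1.83  0.35  0.59 -0.72]
```

View pics/w8.png

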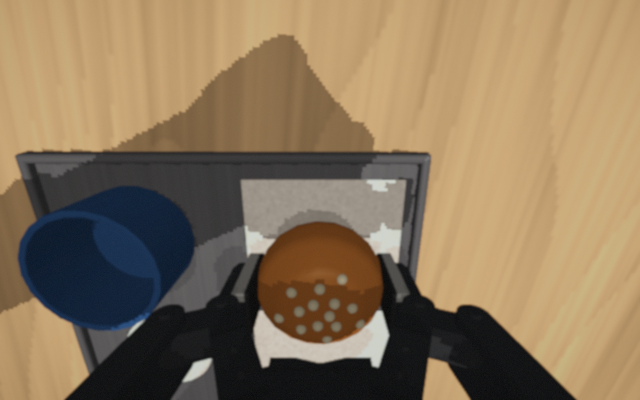

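Call:
{"api": "drive_tool", "payload": {
  "series": [
    [0.5,[0.001,0,-0.02],[0,0,0]],
    [0.5,[0,0,-0.012],[0,0,0]],
    [0.5,[0,0,-0.006],[0,0,0]],
    [0.5,[0,0,-0.0015],[0,0,0]],
    [0.5,[0,0,0],[0,0,0]],
    [-0.2,[0,0,0],[0,0,0]],
    [-0.6,[0,0,0],[0,0,0]],
    [-0.75,[0,0,0],[0,0,0]],
    [-0.75,[0,0,0],[0,0,0]],
    [-0.75,[0,0,0.01],[0,0,0]]
  ]
}}

```text
t: 15.15
tool_pos: [604.0, 293.2, 12.0]
tool_rot: [0.471, 0.527, -0.472, 0.527]
ft_force: [0.4, -0.6, -0.4]
gripper_width: 74.7
```

Call:
{"api": "drive_tool", "payload": {
  "series": [
    [-0.75,[0,0,0.03],[0,0,0]],
    [-0.75,[0,0,0.05],[0,0,0]],
    [-1,[0,-0.04,0.06],[0,0,0]],
    [-1,[0,-0.04,0],[0,0,0]]
  ]
}}

```text
t: 15.65
tool_pos: [607.9, 221.3, 150.2]
tool_rot: [0.475, 0.526, -0.467, 0.529]
ft_force: [0.4, 0.2, -0.7]
gripper_width: 85.3
```

Run:
```python
from yaw import *
st();cap('scene','s9');cap('wrist','w9')
for f in ('s9','w9'): mom(f,(605.5,294),45,17)
```

```text
t 15.65 pos [607.9 221.3 150.2] xaxis [ 0.01   0.005 -1.   ] jawdir deg 6.43 F [ 0.4  0.2 -0.7] w 85.3 q [-0.18  0.6  -0.34  1.85  0.29  0.73 -0.58]
s9 n 323 rect [607.9 292.6] [57.2 58.7] 5.4 mean [613. 289.] major 59.5 ell [array([606.3, 292.8]), array([59.2, 60.1]), np.float64(65.0)]
w9 n 4045 rect [606.2 295. ] [58.4 59.9] 3.9 mean [605.6 295.6] major 73.0 ell [array([605.9, 294.9]), array([59. , 60.2]), np.float64(165.3)]
```

View pics/w9.png

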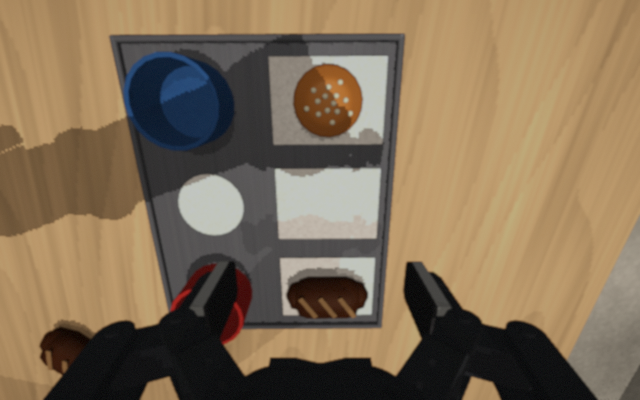

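Call:
{"api": "drive_tool", "payload": {
  "series": [
    [-1,[-0.0156,-0.0471,0],[0,0,-0.05]],
    [-1,[-0.0156,-0.0471,0],[0,0,-0.05]],
    [-1,[-0.0156,-0.0471,0],[0,0,-0.05]],
    [-1,[-0.0156,-0.0471,0],[0,0,-0.05]],
    [-1,[-0.0156,-0.0471,0],[0,0,-0.05]],
    [-1,[-0.0156,-0.0471,0],[0,0,-0.064]],
    [-1,[-0.0156,-0.0471,-0.02],[0,0,0]],
    [-1,[-0.0156,-0.0471,-0.02],[0,0,0]],
    [-1,[-0.0156,-0.0471,-0.02],[0,0,0]],
    [-1,[-0.0156,-0.0471,-0.02],[0,0,0]]
  ]
}}

```text
t: 17.0
tool_pos: [448.8, -253.1, 64.0]
tool_rot: [0.548, 0.446, -0.548, 0.447]
ft_force: [0.2, -0.8, 1.3]
gripper_width: 85.1
```

Call:
{"api": "drive_tool", "payload": {
  "series": [
    [-1,[0,0,0],[0,0,0]],
    [-1,[0,0,0],[0,0,0]]
  ]
}}

```text
t: 17.25
tool_pos: [449.2, -251.4, 64.4]
tool_rot: [0.549, 0.447, -0.548, 0.447]
ft_force: [-0.2, 0.6, 0.4]
gripper_width: 85.7
```

Run:
```python
from yaw import *
st();cap('wrist','w10')
st()
```

```text
t 17.25 pos [ 449.2 -251.4   64.4] xaxis [ 0.001  0.001 -1.   ] jawdir deg -11.68 F [-0.2  0.6  0.4] w 85.7 q [ 0.59  0.61 -0.22  2.18  0.34  0.38 -0.12]
t 17.3 pos [ 449.8 -250.7   64.7] xaxis [ 0.001  0.001 -1.   ] jawdir deg -11.58 F [-0.2  0.5 -0.6] w 85.4 q [ 0.59  0.61 -0.23  2.18  0.34  0.38 -0.12]
```

View pics/w10.png

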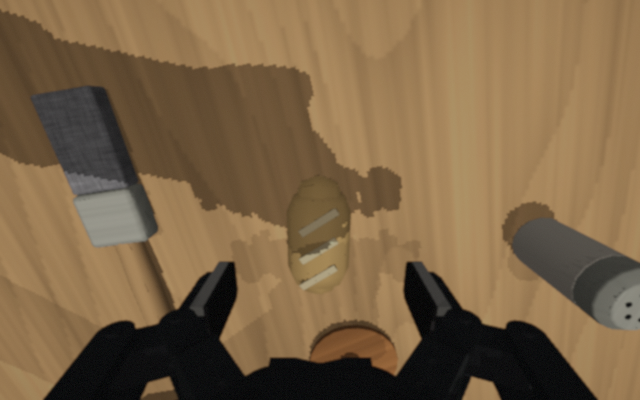

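Call:
{"api": "drive_tool", "payload": {
  "series": [
    [-1,[-0.001,-0.0065,-0.02],[0,0,0]],
    [-1,[0,0,-0.025],[0,0,0]],
    [-1,[0,0,-0.016],[0,0,0]],
    [-1,[0,0,0],[0,0,0]],
    [0,[0,0,0],[0,0,0]],
    [0.5,[0,0,0],[0,0,0]],
    [0.5,[0,0,0],[0,0,0]],
    [0.5,[0,0,0],[0,0,0]],
    [0.5,[0,0,0],[0,0,0]]
  ]
}}

```text
t: 18.42
tool_pos: [448.1, -258.8, 4.1]
tool_rot: [0.549, 0.446, -0.548, 0.447]
ft_force: [0.1, -0.0, 6.2]
gripper_width: 43.7
```

Run:
```python
from yaw import *
st();cap('wrist','w11')
st()
```

```text
t 18.43 pos [ 448.1 -258.8    4.1] xaxis [ 0.001 -0.001 -1.   ] jawdir deg -11.69 F [ 0.1 -0.   6.2] w 43.7 q [ 0.54  0.72 -0.15  2.19  0.39  0.26 -0.15]
t 18.48 pos [ 448.2 -258.8    4.1] xaxis [ 0.001 -0.001 -1.   ] jawdir deg -11.69 F [0.4 0.1 6.5] w 43.6 q [ 0.54  0.72 -0.15  2.19  0.39  0.26 -0.15]
```

View pics/w11.png

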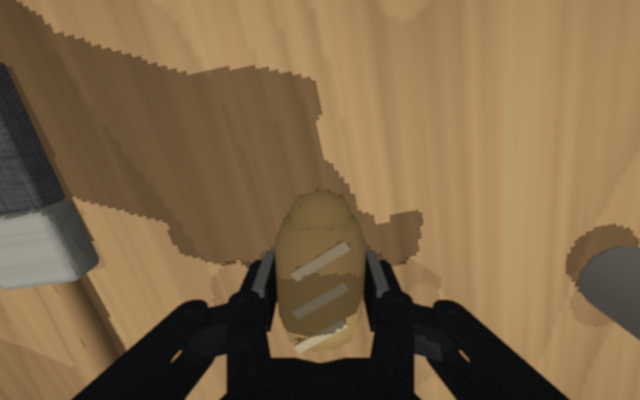

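Call:
{"api": "drive_tool", "payload": {
  "series": [
    [0.5,[0,0,0.03],[0,0,0]],
    [0.5,[0,0,0.05],[0,0,0]]
  ]
}}

```text
t: 18.73
tool_pos: [446.4, -258.0, 83.0]
tool_rot: [-0.548, -0.448, 0.549, -0.445]
ft_force: [1.2, -0.7, -0.1]
gripper_width: 44.0
```

Call:
{"api": "drive_tool", "payload": {
  "series": [
    [0.5,[0.0166,0.0453,0.02],[0,0,-0.1257]],
    [0.5,[0.0166,0.0453,0.02],[0,0,-0.1257]],
    [0.5,[0.0166,0.0453,0.01],[0,0,-0.1257]],
    [0.5,[0.0166,0.0453,0],[0,0,-0.1257]],
    [0.5,[0.0166,0.0453,0],[0,0,-0.1257]],
    [0.5,[0.0166,0.0453,0],[0,0,-0.1257]],
    [0.5,[0.0166,0.0453,0],[0,0,-0.1257]],
    [0.5,[0.0166,0.0453,0],[0,0,-0.1257]],
    [0.5,[0.0166,0.0453,0],[0,0,-0.1257]],
    [0.5,[0.0166,0.0453,0],[0,0,-0.1257]]
  ]
}}

```text
t: 19.98
tool_pos: [613.7, 195.7, 133.1]
tool_rot: [-0.706, -0.037, 0.706, -0.037]
ft_force: [-0.8, 0.8, -0.8]
gripper_width: 43.6
```

Call:
{"api": "drive_tool", "payload": {
  "series": [
    [0.5,[0,0,-0.03],[0,0,0]],
    [0.5,[0,0,-0.03],[0,0,0]],
    [0.5,[0,0,-0.02],[0,0,0]],
    [0.5,[0,0,0],[0,0,0]],
    [0.5,[0,0,0],[0,0,0]]
  ]
}}

```text
t: 20.6
tool_pos: [614.4, 194.3, 54.1]
tool_rot: [0.707, 0.039, -0.706, 0.038]
ft_force: [0.5, -0.5, -0.5]
gripper_width: 44.0
```

Run:
```python
from yaw import *
st();cap('wrist','w12')
st()
```

```text
t 20.6 pos [614.4 194.3  54.1] xaxis [ 0.001  0.    -1.   ] jawdir deg -83.74 F [ 0.5 -0.5 -0.5] w 44.0 q [-0.44  0.72  0.09  1.9  -0.12  0.52 -1.73]
t 20.65 pos [614.6 194.5  54.5] xaxis [ 0.002  0.001 -1.   ] jawdir deg -83.74 F [0.  1.5 0.2] w 43.3 q [-0.44  0.72  0.09  1.9  -0.12  0.52 -1.73]
```

View pics/w12.png

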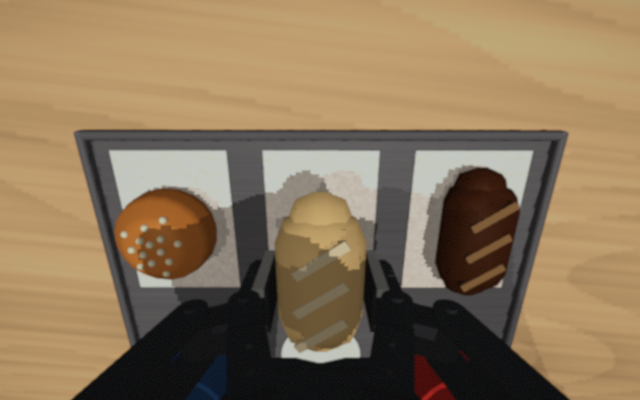

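Call:
{"api": "drive_tool", "payload": {
  "series": [
    [0.5,[0,0,-0.02],[0,0,0]],
    [0.5,[0,0,-0.015],[0,0,0]],
    [0.5,[0,0,-0.007],[0,0,0]],
    [0.5,[0,0,-0.0035],[0,0,0]],
    [0.5,[0,0,0],[0,0,0]],
    [0.2,[0,0,0],[0,0,0]],
    [-0.2,[0,0,0],[0,0,0]],
    [-0.4,[0,0,0],[0,0,0]],
    [-0.4,[0,0,0.01],[0,0,0]],
    [-0.4,[0,0,0.03],[0,0,0]]
  ]
}}

```text
t: 21.9
tool_pos: [612.5, 194.1, 47.2]
tool_rot: [-0.705, -0.039, 0.707, -0.039]
ft_force: [0.6, -0.3, 0.3]
gripper_width: 59.5
```

Call:
{"api": "drive_tool", "payload": {
  "series": [
    [-0.4,[0,0,0.05],[0,0,0]],
    [-1,[-0.01,-0.04,0.05],[0,0,0.1]],
    [-1,[-0.01,-0.05,0],[0,0,0.16]],
    [-1,[-0.01,-0.05,0],[0,0,0.16]]
  ]
}}

```text
t: 22.4
tool_pos: [584.6, 54.7, 147.8]
tool_rot: [0.683, 0.187, -0.681, 0.187]
ft_force: [0.1, -0.8, 0.1]
gripper_width: 85.5
```

Run:
```python
from yaw import *
st();cap('wrist','w13');cap('scene','s13')
for f in ('w13','s13'):
  mom(f,(627,95),55,17);mom(f,(616.5,194.4),55,17);mom(f,(605.5,294),45,17)
```

```text
t 22.4 pos [584.6  54.7 147.8] xaxis [ 0.003  0.    -1.   ] jawdir deg -59.3 F [ 0.1 -0.8  0.1] w 85.5 q [-0.16  0.53 -0.02  1.99  0.02  0.62 -1.22]
w13 n 4261 rect [627.7  95.1] [89.4 44. ] 6.4 mean [631.   95.7] major 6.199999999999989 ell [array([628. ,  95.5]), array([47.5, 90.9]), np.float64(95.9)]
w13 n 5182 rect [614.4 192.1] [89.7 40.3] 5.5 mean [618.  190.5] major 7.199999999999989 ell [array([614.8, 193. ]), array([44.8, 91.1]), np.float64(97.0)]
w13 n 5067 rect [602.7 289. ] [48.1 58. ] 36.4 mean [606.7 283.5] major 142.4 ell [array([606.7, 292. ]), array([57.6, 59.5]), np.float64(84.3)]
s13 n 350 rect [629.1  94.8] [86.2 43. ] 7.2 mean [635.4  92.8] major 8.900000000000006 ell [array([628.6,  94.1]), array([45.3, 91.4]), np.float64(97.3)]
s13 n 345 rect [615.  192.2] [85.7 41.3] 9.4 mean [621.2 190.9] major 9.0 ell [array([614.6, 193.4]), array([46.9, 88.3]), np.float64(97.0)]
s13 n 320 rect [607.3 292.5] [58.5 55.7] 84.6 mean [612.6 289.3] major 59.4 ell [array([606.2, 292.8]), array([57.8, 59.7]), np.float64(175.5)]
```

View pics/w13.png

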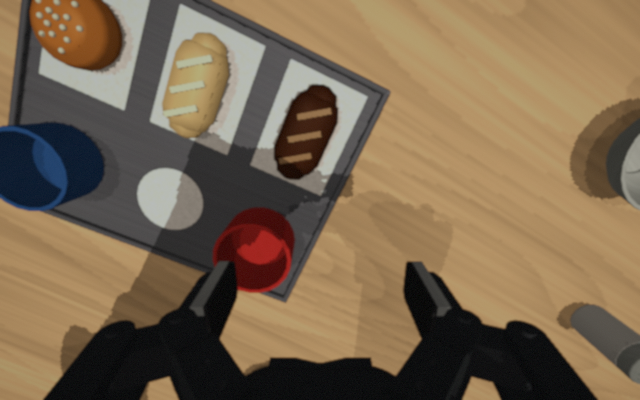

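Call:
{"api": "drive_tool", "payload": {
  "series": [
    [-1,[0.004,-0.05,0],[0,0,0.05]],
    [-1,[0.004,-0.05,0],[0,0,0.05]],
    [-1,[0.004,-0.05,0],[0,0,0.05]],
    [-1,[0.004,-0.05,0],[0,0,0.05]],
    [-1,[0.004,-0.05,0],[0,0,0.05]],
    [-1,[0.004,-0.05,0],[0,0,0.05]],
    [-1,[0.002,-0.055,-0.02],[0,0,0]],
    [-1,[0,0,0],[0,0,0]],
    [-1,[0,0,0],[0,0,0]]
  ]
}}

```text
t: 23.62
tool_pos: [610.1, -298.5, 126.0]
tool_rot: [0.647, 0.285, -0.647, 0.285]
ft_force: [0.1, 1.0, 0.1]
gripper_width: 85.4
```

Run:
```python
from yaw import *
st();cap('wrist','w14');st()
mom('w14',(610.5,-301),30,72)
```

```text
t 23.62 pos [ 610.1 -298.5  126. ] xaxis [-0.     0.001 -1.   ] jawdir deg -42.49 F [0.1 1.  0.1] w 85.4 q [ 0.47  0.65 -0.12  1.79  0.11  0.71 -0.45]
t 23.68 pos [ 610.7 -297.1  126.3] xaxis [ 0.     0.001 -1.   ] jawdir deg -42.36 F [ 1.1  0.  -0. ] w 85.3 q [ 0.46  0.65 -0.12  1.79  0.11  0.71 -0.45]
w14 n 2175 rect [ 611.3 -301.3] [38.5 39. ] 75.8 mean [ 613.  -299.5] major 139.5 ell [array([ 611.3, -301.5]), array([38.8, 39.3]), np.float64(24.3)]
```

View pics/w14.png

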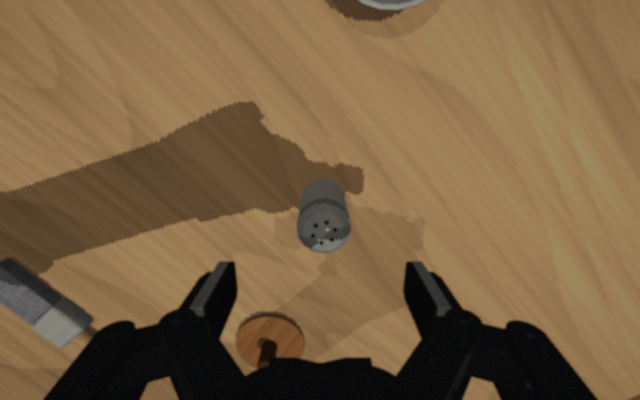

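Call:
{"api": "drive_tool", "payload": {
  "series": [
    [-1,[0.0005,-0.003,-0.02],[0,0,0]],
    [-1,[0,0,-0.04],[0,0,0]],
    [-1,[0,0,-0.03],[0,0,0]],
    [-1,[0,0,-0.012],[0,0,0]],
    [-1,[0,0,0],[0,0,0]],
    [0,[0,0,0],[0,0,0]],
    [0.5,[0,0,0],[0,0,0]],
    [0.6,[0,0,0],[0,0,0]],
    [0.6,[0,0,0],[0,0,0]],
    [0.6,[0,0,0],[0,0,0]]
  ],
  "squeeze": 40
}}

```text
t: 24.92
tool_pos: [611.4, -302.5, 25.4]
tool_rot: [0.648, 0.284, -0.647, 0.286]
ft_force: [-0.5, 0.7, 6.7]
gripper_width: 39.0
```

Run:
```python
from yaw import *
st()
```

```text
t 24.93 pos [ 611.4 -302.5   25.4] xaxis [ 0.002 -0.001 -1.   ] jawdir deg -42.46 F [-0.5  0.7  6.7] w 39.0 q [ 0.46  0.79 -0.09  1.81  0.13  0.54 -0.46]
```

Call:
{"api": "drive_tool", "payload": {
  "series": [
    [0.6,[0,0,0.02],[0,0,0]],
    [0.6,[0,0,0.04],[0,0,0]],
    [0.6,[0,0,0.04],[0,0,0]]
  ]
}}

```text
t: 25.3
tool_pos: [610.1, -302.0, 125.5]
tool_rot: [-0.647, -0.285, 0.647, -0.285]
ft_force: [-0.0, -0.7, -1.0]
gripper_width: 39.0
```

Call:
{"api": "drive_tool", "payload": {
  "series": [
    [0.6,[-0.0114,0.0484,0],[0,0,0]],
    [0.6,[-0.0114,0.0484,0],[0,0,0]],
    [0.6,[-0.0114,0.0484,0],[0,0,0]],
    [0.6,[-0.0114,0.0484,0],[0,0,0]],
    [0.6,[-0.0114,0.0484,0],[0,0,0]],
    [0.6,[-0.0114,0.0484,0],[0,0,0]],
    [0.6,[-0.0114,0.0484,0],[0,0,0]],
    [0.6,[-0.0114,0.0484,0],[0,0,0]],
    [0.6,[-0.0114,0.0484,0],[0,0,0]],
    [0.6,[-0.0114,0.0484,0],[0,0,0]]
  ]
}}

```text
t: 26.55
tool_pos: [496.2, 183.4, 124.9]
tool_rot: [0.648, 0.285, -0.647, 0.285]
ft_force: [0.6, 0.5, -0.4]
gripper_width: 38.8
```

Call:
{"api": "drive_tool", "payload": {
  "series": [
    [0.6,[0,0,-0.02],[0,0,0]],
    [0.6,[0,0,-0.02],[0,0,0]],
    [0.6,[0,0,-0.02],[0,0,0]],
    [0.6,[0,0,0],[0,0,0]],
    [0.6,[0,0,0],[0,0,0]]
  ]
}}

```text
t: 27.18
tool_pos: [497.0, 182.0, 64.9]
tool_rot: [0.648, 0.285, -0.647, 0.285]
ft_force: [-0.3, 0.2, -1.4]
gripper_width: 38.8
```

Run:
```python
from yaw import *
st();cap('wrist','w15');st();cap('side','d15')
```

```text
t 27.18 pos [497.  182.   64.9] xaxis [ 0.001  0.    -1.   ] jawdir deg -42.47 F [-0.3  0.2 -1.4] w 38.8 q [-0.4   0.61 -0.05  2.16  0.08  0.38 -1.26]
t 27.23 pos [497.2 182.1  65.1] xaxis [ 0.002  0.001 -1.   ] jawdir deg -42.47 F [-0.   0.3 -1.1] w 39.1 q [-0.4   0.61 -0.05  2.16  0.08  0.38 -1.26]
```

View pics/w15.png

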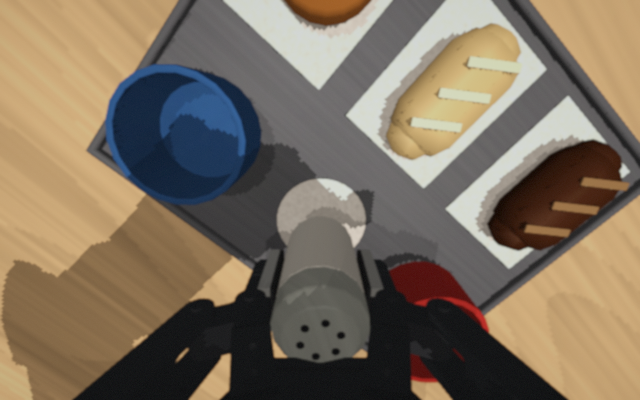

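View pics/d15.png

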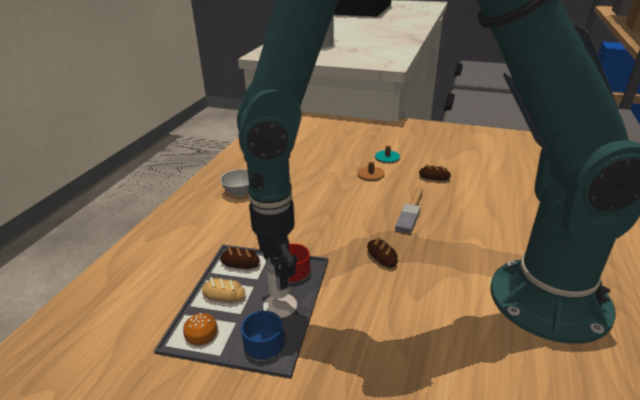

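Call:
{"api": "drive_tool", "payload": {
  "series": [
    [0.6,[-0.0005,-0.0012,-0.015],[0,0,0]],
    [0.6,[0,0,-0.01],[0,0,0]],
    [0.6,[0,0,-0.006],[0,0,0]],
    [0.6,[0,0,-0.003],[0,0,0]],
    [0.6,[0,0,0],[0,0,0]],
    [0.6,[0,0,-0.001],[0,0,0]],
    [0.6,[0,0,0],[0,0,0]]
  ]
}}

```text
t: 28.15
tool_pos: [496.2, 180.8, 29.3]
tool_rot: [0.647, 0.285, -0.647, 0.285]
ft_force: [-0.6, 0.4, 1.5]
gripper_width: 38.9
```

Run:
```python
from yaw import *
st()
```

```text
t 28.15 pos [496.2 180.8  29.3] xaxis [ 0.001  0.    -1.   ] jawdir deg -42.45 F [-0.6  0.4  1.5] w 38.9 q [-0.4   0.67 -0.04  2.17  0.09  0.3  -1.26]
```

Call:
{"api": "drive_tool", "payload": {
  "series": [
    [0.1,[0,0,0],[0,0,0]],
    [-0.1,[0,0,0],[0,0,0]],
    [-0.4,[0,0,0],[0,0,0]],
    [-0.4,[0,0,0],[0,0,0]],
    [-0.4,[0,0,0.02],[0,0,0]],
    [-0.4,[0,0,0.05],[0,0,0]],
    [-0.4,[0,0,0.06],[0,0,0]],
    [-0.4,[0,-0.03,0.02],[0,0,0]],
    [-0.4,[0,-0.04,0],[0,0,0]]
  ]
}}

```text
t: 29.28
tool_pos: [497.6, 111.6, 181.4]
tool_rot: [0.649, 0.286, -0.645, 0.286]
ft_force: [0.7, -0.9, -0.6]
gripper_width: 60.1
```

Run:
```python
from yaw import *
st();cap('wrist','w16');cap('scene','s16')
z=load('w16');P=cloud(z);im=z['im'].astype(int)
for f in ('w16','s16'): mom(f,(497,181),35,74)
for f in ('w15','w16','s16','s13','w9'):
    z=load(f);P=cloud(z);im=z['im'].astype(int)
    q=(P[...,2]>50)&(P[...,2]<66)&(im[...,2]>im[...,0]+12)&(np.hypot(P[...,0]-486,P[...,1]-281)<50)
    X=P[q][:,:2].astype(np.float32)
    if len(X)>20: print(f,'blue',len(X),cv2.minEnclosingCircle(X),np.round(cv2.fitEllipse(cv2.convexHull(X))[0],1))
```

```text
t 29.27 pos [497.6 111.6 181.4] xaxis [ 0.005  0.002 -1.   ] jawdir deg -42.3 F [ 0.7 -0.9 -0.6] w 60.1 q [-0.25  0.39 -0.08  2.13  0.05  0.61 -1.1 ]
w16 n 1805 rect [497.2 180.7] [38.7 38.9] 11.3 mean [498.6 180.9] major 18.5 ell [array([497.1, 180.8]), array([39.1, 39.5]), np.float64(178.3)]
s16 n 116 rect [499.2 178.6] [39.1 37. ] 70.3 mean [500.  178.2] major 74.4 ell [array([496.5, 179.8]), array([37.1, 41.5]), np.float64(40.8)]
w15 blue 4020 ((487.09344482421875, 280.9130554199219), 36.332313537597656) [487.5 280.9]
w16 blue 1621 ((487.6511535644531, 280.8175048828125), 36.21409606933594) [488.  280.8]
s16 blue 69 ((488.83343505859375, 279.8995666503906), 36.0004997253418) [488.8 278.7]
s13 blue 62 ((488.3070983886719, 279.28717041015625), 35.4843864440918) [488.6 279.3]
w9 blue 1899 ((487.5995788574219, 281.4360656738281), 36.11461639404297) [487.6 281.5]
```

View pics/w16.png

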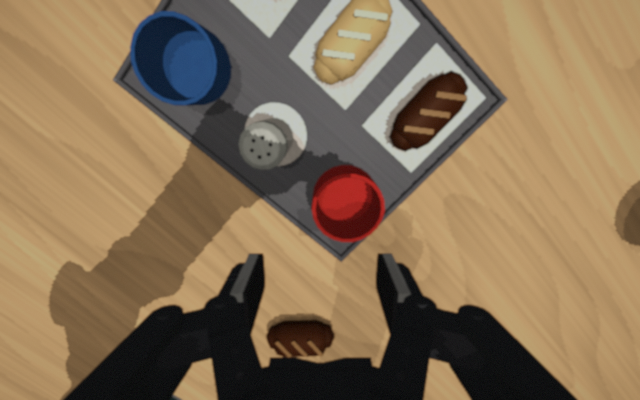

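Call:
{"api": "drive_tool", "payload": {
  "series": [
    [-0.6,[-0.0044,-0.0496,0],[0,0,0]],
    [-0.6,[-0.0044,-0.0496,0],[0,0,0]],
    [-0.6,[-0.0044,-0.0496,0],[0,0,0]],
    [-0.6,[-0.0044,-0.0496,0],[0,0,0]],
    [-0.6,[-0.0044,-0.0496,0],[0,0,0]],
    [-0.6,[-0.0044,-0.0496,0],[0,0,0]],
    [-0.6,[-0.0044,-0.0496,-0.02],[0,0,0]],
    [-0.6,[-0.0044,-0.0496,-0.02],[0,0,0]],
    [-0.6,[-0.0044,-0.0496,-0.02],[0,0,0]],
    [-0.6,[-0.0044,-0.0496,-0.02],[0,0,0]]
  ]
}}

```text
t: 30.62
tool_pos: [452.3, -386.2, 98.0]
tool_rot: [0.647, 0.285, -0.647, 0.285]
ft_force: [0.8, 0.9, 0.4]
gripper_width: 68.5
```

Call:
{"api": "drive_tool", "payload": {
  "series": [
    [-0.6,[0,0,-0.01],[0,0,0]],
    [-0.6,[0,0,0],[0,0,0]],
    [-0.6,[0,0,0],[0,0,0]]
  ]
}}

```text
t: 31.0
tool_pos: [452.9, -383.2, 89.3]
tool_rot: [0.647, 0.286, -0.646, 0.286]
ft_force: [0.1, 0.8, 0.8]
gripper_width: 68.3
```

Run:
```python
from yaw import *
st();cap('wrist','w17');st()
mom('w17',(452,-387),18,28)
mom('w17',(452,-387),50,5)
```

```text
t 31.0 pos [ 452.9 -383.2   89.3] xaxis [ 0.     0.001 -1.   ] jawdir deg -42.29 F [0.1 0.8 0.8] w 68.3 q [ 0.66  0.62 -0.05  2.    0.06  0.52 -0.17]
t 31.05 pos [ 453.1 -383.5   89.6] xaxis [ 0.001  0.001 -1.   ] jawdir deg -42.29 F [ 0.1  0.8 -0.7] w 68.3 q [ 0.66  0.62 -0.05  2.    0.06  0.52 -0.17]
w17 n 534 rect [ 452.3 -387.5] [16.9 17.3] 88.5 mean [ 453.2 -386.4] major 46.2 ell [array([ 452.2, -387.6]), array([17.4, 17.8]), np.float64(85.7)]
w17 n 8573 rect [ 454.7 -388.4] [77.6 82.6] 82.9 mean [ 454.8 -384.2] major 137.2 ell [array([ 451.9, -386.6]), array([74.6, 93.9]), np.float64(45.9)]
```

View pics/w17.png

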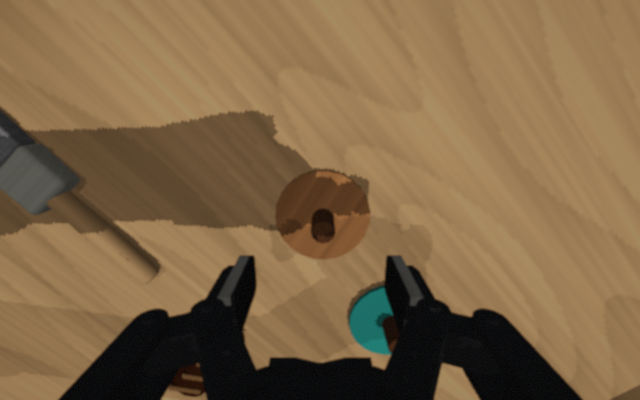

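Call:
{"api": "drive_tool", "payload": {
  "series": [
    [-0.3,[-0.0005,-0.004,-0.03],[0,0,0]],
    [-0.3,[0,0,-0.025],[0,0,0]],
    [-0.2,[0,0,-0.012],[0,0,0]],
    [-0.2,[0,0,-0.01],[0,0,0]],
    [-0.2,[0,0,0],[0,0,0]]
  ]
}}

```text
t: 31.68
tool_pos: [451.6, -388.9, 11.9]
tool_rot: [-0.647, -0.285, 0.647, -0.285]
ft_force: [-0.3, -1.1, 0.0]
gripper_width: 51.1
```

Run:
```python
from yaw import *
st()
```

```text
t 31.68 pos [ 451.6 -388.9   11.9] xaxis [-0.  0. -1.] jawdir deg -42.42 F [-0.3 -1.1  0. ] w 51.1 q [ 0.66  0.75 -0.04  2.02  0.07  0.38 -0.18]
```

Call:
{"api": "drive_tool", "payload": {
  "series": [
    [0.2,[0.0004,0.001,0],[0,0,0]],
    [0.6,[0,0,0],[0,0,0]],
    [1,[0,0,0],[0,0,0]],
    [1,[0,0,0],[0,0,0]],
    [1,[0,0,0],[0,0,0]]
  ],
  "squeeze": 50
}}

```text
t: 32.3
tool_pos: [452.3, -388.4, 12.8]
tool_rot: [0.647, 0.285, -0.647, 0.285]
ft_force: [-0.6, 0.9, 5.6]
gripper_width: 16.5
```

Run:
```python
from yaw import *
st();cap('wrist','w18');st()
```

```text
t 32.3 pos [ 452.3 -388.4   12.8] xaxis [ 0.001 -0.    -1.   ] jawdir deg -42.45 F [-0.6  0.9  5.6] w 16.5 q [ 0.66  0.74 -0.04  2.02  0.07  0.38 -0.18]
t 32.35 pos [ 452.3 -388.4   12.8] xaxis [ 0.001 -0.    -1.   ] jawdir deg -42.45 F [-1.8  0.8  5.8] w 16.5 q [ 0.66  0.74 -0.04  2.02  0.07  0.38 -0.18]
```

View pics/w18.png

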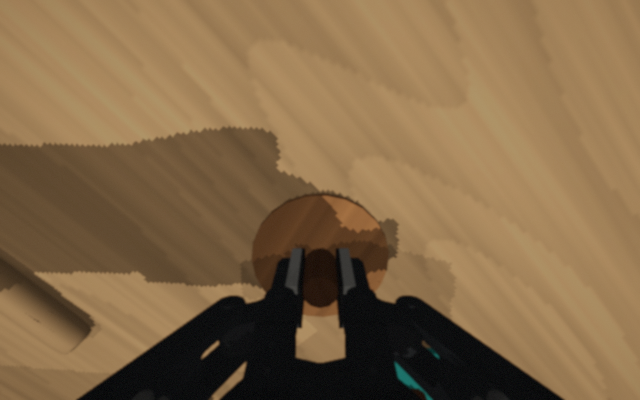

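Call:
{"api": "drive_tool", "payload": {
  "series": [
    [1,[0,0,0.02],[0,0,0]],
    [1,[0,0,0.05],[0,0,0]],
    [1,[0,0,0.05],[0,0,0]],
    [1,[0.0026,0.0515,0.02],[0,0,0]],
    [1,[0.0026,0.0515,0.01],[0,0,0]],
    [1,[0.0026,0.0515,0],[0,0,0]],
    [1,[0.0026,0.0515,0],[0,0,0]],
    [1,[0.0026,0.0515,0],[0,0,0]],
    [1,[0.0026,0.0515,0],[0,0,0]],
    [1,[0.0026,0.0515,0],[0,0,0]]
  ]
}}

```text
t: 33.6
tool_pos: [470.2, -26.4, 163.0]
tool_rot: [0.648, 0.285, -0.647, 0.285]
ft_force: [1.4, 0.3, -0.7]
gripper_width: 16.3
```

Call:
{"api": "drive_tool", "payload": {
  "series": [
    [1,[0.0027,0.0515,0],[0,0,0]],
    [1,[0.0027,0.0515,0],[0,0,0]],
    [1,[0.0027,0.0515,0],[0,0,0]],
    [1,[0.0027,0.0515,0],[0,0,0]],
    [1,[0.0027,0.0515,0],[0,0,0]],
    [1,[0.0027,0.0515,0],[0,0,0]],
    [1,[0,0,-0.04],[0,0,0]],
    [1,[0,0,-0.02],[0,0,0]],
    [1,[0,0,0],[0,0,0]],
    [1,[0,0,0],[0,0,0]]
  ]
}}

```text
t: 34.85
tool_pos: [486.9, 281.3, 103.1]
tool_rot: [0.648, 0.285, -0.647, 0.285]
ft_force: [0.2, 0.0, -0.8]
gripper_width: 16.2
```

Run:
```python
from yaw import *
st();cap('wrist','w19');st();cap('side','d19');cap('scene','s19')
crop('d19',180,220,380,370,4,'c19')
```

```text
t 34.85 pos [486.9 281.3 103.1] xaxis [ 0.001  0.001 -1.   ] jawdir deg -42.48 F [ 0.2  0.  -0.8] w 16.2 q [-0.57  0.57 -0.05  2.07  0.05  0.5  -1.4 ]
t 34.9 pos [487.2 281.4 103.4] xaxis [ 0.002  0.001 -1.   ] jawdir deg -42.48 F [-1.   0.  -0.8] w 16.3 q [-0.57  0.57 -0.05  2.07  0.05  0.5  -1.4 ]
```

View pics/w19.png

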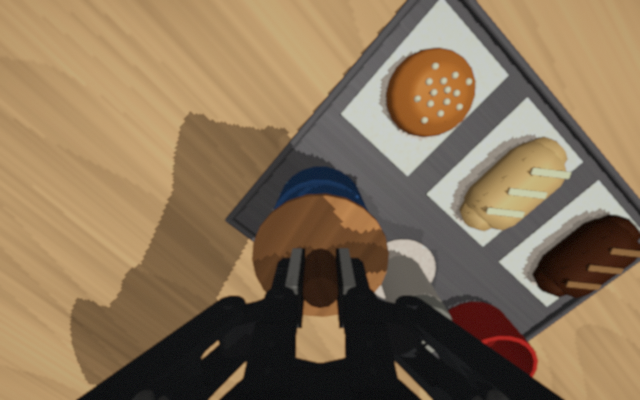

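View pics/c19.png

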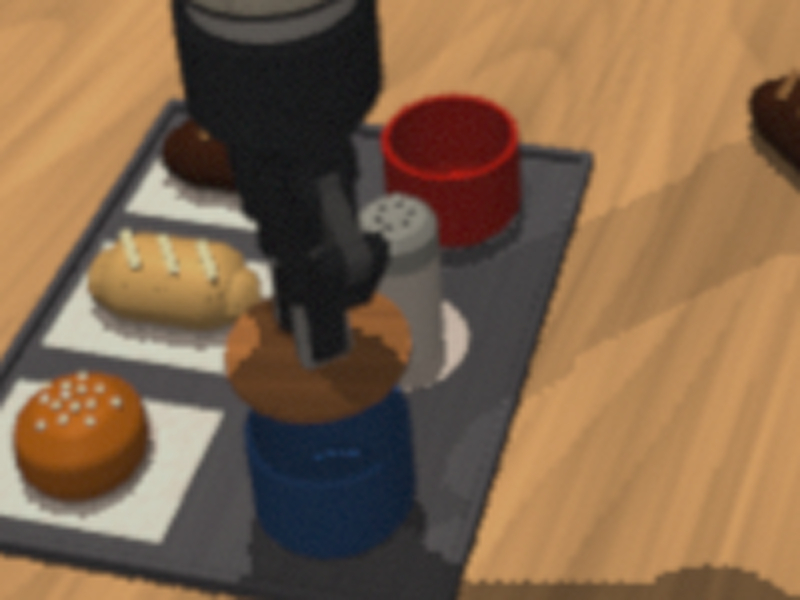

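Call:
{"api": "drive_tool", "payload": {
  "series": [
    [1,[0,-0.0005,-0.015],[0,0,0]],
    [1,[0,0,-0.012],[0,0,0]],
    [1,[0,0,-0.005],[0,0,0]],
    [1,[0,0,-0.003],[0,0,0]],
    [1,[0,0,-0.002],[0,0,0]],
    [1,[0,0,-0.002],[0,0,0]],
    [1,[0,0,0],[0,0,0]]
  ]
}}

```text
t: 35.88
tool_pos: [486.4, 280.8, 63.1]
tool_rot: [0.647, 0.285, -0.647, 0.285]
ft_force: [0.0, 0.2, -1.3]
gripper_width: 16.3
```

Run:
```python
from yaw import *
st();cap('side','d20');st()
crop('d20',180,220,380,370,4,'c20')
```

```text
t 35.88 pos [486.4 280.8  63.1] xaxis [ 0.  0. -1.] jawdir deg -42.45 F [ 0.   0.2 -1.3] w 16.3 q [-0.57  0.64 -0.04  2.08  0.06  0.42 -1.4 ]
t 35.92 pos [486.4 280.8  63.2] xaxis [ 0.  0. -1.] jawdir deg -42.45 F [-0.  -0.1 -1.5] w 16.4 q [-0.57  0.64 -0.04  2.08  0.06  0.42 -1.4 ]
```

View pics/c20.png

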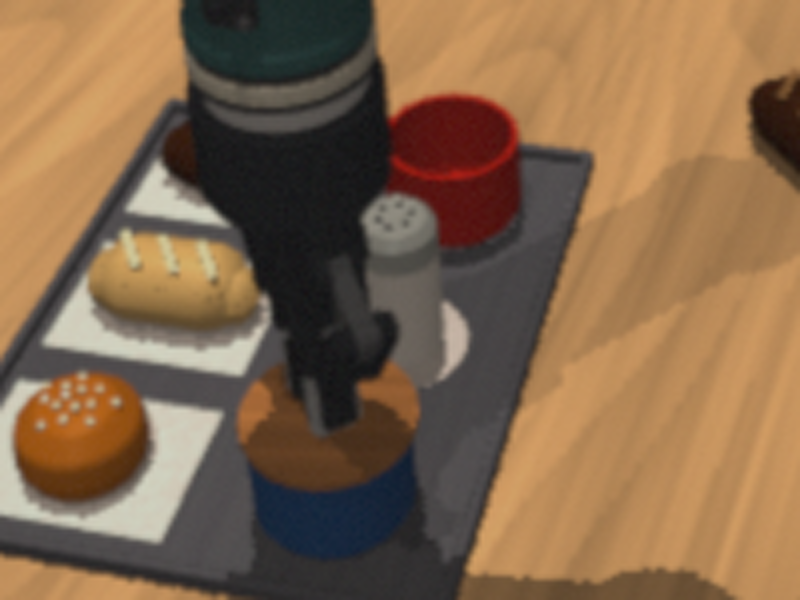

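Call:
{"api": "drive_tool", "payload": {
  "series": [
    [1,[0,0,-0.001],[0,0,0]],
    [1,[0,0,0],[0,0,0]]
  ]
}}

```text
t: 36.17
tool_pos: [486.5, 280.8, 62.9]
tool_rot: [0.647, 0.285, -0.647, 0.285]
ft_force: [-0.6, -1.1, 4.8]
gripper_width: 16.4
```

Call:
{"api": "drive_tool", "payload": {
  "series": [
    [1,[0,0,-0.0008],[0,0,0]],
    [1,[0,0,0],[0,0,0]]
  ]
}}

```text
t: 36.42
tool_pos: [486.5, 280.8, 62.8]
tool_rot: [0.647, 0.285, -0.647, 0.285]
ft_force: [-1.9, -0.1, 11.5]
gripper_width: 16.4
```

Call:
{"api": "drive_tool", "payload": {
  "series": [
    [1,[0,0,0.001],[0,0,0]],
    [0.4,[0,0,0],[0,0,0]],
    [0.1,[0,0,0],[0,0,0]],
    [0.1,[0,0,0],[0,0,0]],
    [0.1,[0,0,0.02],[0,0,0]],
    [0.1,[0,0,0.05],[0,0,0]],
    [0.1,[0,0,0.06],[0,0,0]],
    [0.1,[0,-0.04,0.04],[0,0,0]],
    [0.1,[-0.02,-0.05,0],[0,0,0]],
    [0.1,[-0.02,-0.05,0],[0,0,0]]
  ]
}}

```text
t: 37.67
tool_pos: [446.2, 139.4, 232.9]
tool_rot: [0.648, 0.285, -0.646, 0.285]
ft_force: [-0.1, -0.3, -0.5]
gripper_width: 38.5
```

Call:
{"api": "drive_tool", "payload": {
  "series": [
    [0.1,[-0.01,-0.05,0.02],[0,0,0]],
    [0.1,[0,-0.05,0.02],[0,0,0]],
    [0.1,[0,-0.05,0.02],[0,0,0]],
    [0.1,[0,0,0],[0,0,0]],
    [0.1,[0,0,0],[0,0,0]]
  ]
}}

```text
t: 38.3
tool_pos: [436.0, -8.8, 292.0]
tool_rot: [-0.647, -0.285, 0.647, -0.285]
ft_force: [0.2, -0.2, 0.2]
gripper_width: 38.2
```

```bash
python3 - <<'E'
from yaw import *
st();cap('wrist','w21');cap('scene','s21');cap('side','d21')
crop('d21',150,220,350,370,4,'c21');crop('s21',340,160,500,270,5,'c22')
for f in ('w21','s21'):
  mom(f,(627.5,95),55,17);mom(f,(616.5,194.4),50,17);mom(f,(605.5,294),38,17);mom(f,(497,181),35,74)
  mom(f,(487,281),50,52);mom(f,(487,281),15,80)
z=load('w21');P=cloud(z);r=np.hypot(P[...,0]-487,P[...,1]-281);m=(r<36)&(r>18)&(P[...,2]>45)
A=np.c_[P[m][:,:2]-[487,281],np.ones(m.sum())];print('disc plane',np.linalg.lstsq(A,P[m][:,2],rcond=None)[0])
E
python3 cl.py s21|grep -E "c \[ ?(3|7)"
```

```text
t 38.3 pos [436.   -8.8 292. ] xaxis [-0.  0. -1.] jawdir deg -42.45 F [ 0.2 -0.2  0.2] w 38.2 q [-0.11  0.14  0.03  2.16 -0.01  0.84 -0.82]
w21 n 1058 rect [608.   82.3] [31.4 58.9] 47.7 mean [603.8  87.1] major 148.2 ell [array([623.3,  94.3]), array([46.7, 80.9]), np.float64(96.4)]
w21 n 0 rect [0. 0.] [0. 0.] 0.0 mean [nan nan] major nan ell None
w21 n 0 rect [0. 0.] [0. 0.] 0.0 mean [nan nan] major nan ell None
w21 n 837 rect [492.  174.1] [23.2 39.3] 48.9 mean [493.2 173.8] major 139.4 ell [array([496.8, 179.3]), array([37. , 39.1]), np.float64(67.3)]
w21 n 0 rect [0. 0.] [0. 0.] 0.0 mean [nan nan] major nan ell None
w21 n 0 rect [0. 0.] [0. 0.] 0.0 mean [nan nan] major nan ell None
s21 n 349 rect [629.8  94.5] [84.6 44.1] 11.0 mean [635.2  92.8] major 8.900000000000006 ell [array([628.9,  94.4]), array([46.3, 87.1]), np.float64(98.4)]
s21 n 348 rect [615.7 192.3] [87.4 43.4] 11.0 mean [621.1 190.9] major 8.900000000000006 ell [array([615.3, 193.3]), array([46.2, 88.2]), np.float64(98.6)]
s21 n 320 rect [607.8 292.7] [54.3 58.8] 0.9 mean [612.7 289.3] major 62.8 ell [array([606
[... 857 characters left out ...]
56 247 n 120 c [ 758.1 -798.5] [60.7  3.1] 0.6 zmax 119.9 r 1101.0 rgb [59. 56. 51.]
px 290 273 n 859 c [ 773.6 -188.5] [97.9 96.2] 4.2 zmax 48.8 r 796.0 rgb [95. 92. 85.]
px 62 265 n 106 c [ 775.3 -798.4] [53.2  3.2] 0.1 zmax 87.8 r 1113.0 rgb [60. 57. 52.]yaw.py:5: RuntimeWarning: Mean of empty slice.
  X=P[m][:,:2].astype(np.float32);c,s,a=cv2.minAreaRect(X);M=X.mean(0);w,V=np.linalg.eigh(np.cov((X-M).T))
  ret = um.true_divide(
  avg = a.mean(axis, **keepdims_kw)
yaw.py:5: RuntimeWarning: Degrees of freedom <= 0 for slice
  X=P[m][:,:2].astype(np.float32);c,s,a=cv2.minAreaRect(X);M=X.mean(0);w,V=np.linalg.eigh(np.cov((X-M).T))
  c *= np.true_divide(1, fact)
  c *= np.true_divide(1, fact)
```

View pics/w21.png

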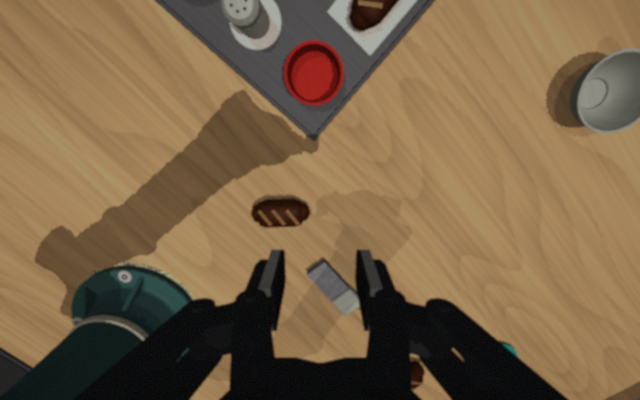

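View pics/c21.png

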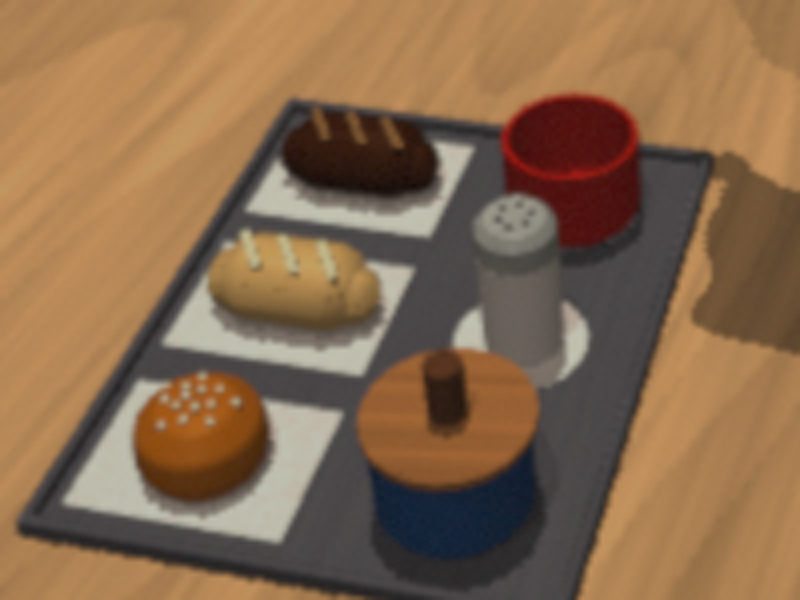

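View pics/c22.png

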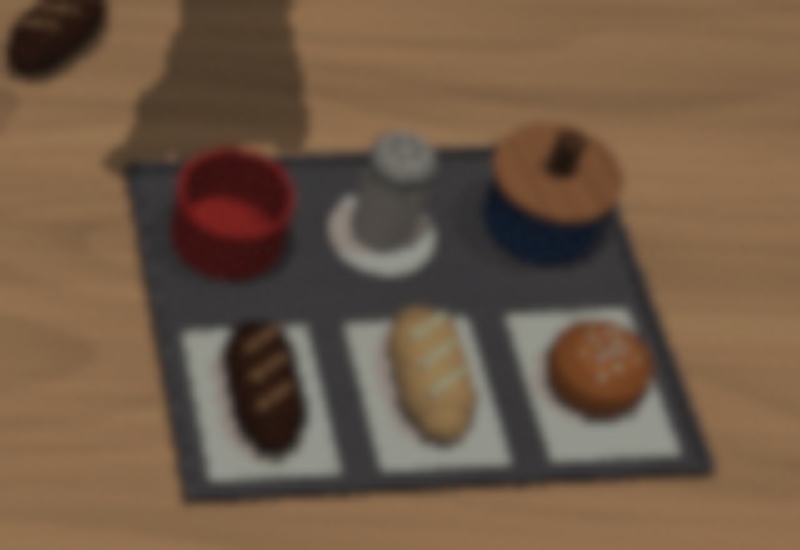

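The side and scene crops show all five things in place and the lid on the blue pot. Before handing in, I'll check that the lid is level and at the right height.

Run:
```python
from yaw import *
for f in ('s21','d21'):
    z=load(f);P=cloud(z);r=np.hypot(P[...,0]-487,P[...,1]-280);m=(r<34)&(r>14)&(P[...,2]>45)&(P[...,2]<75)
    A=np.c_[P[m][:,:2]-[487,280],np.ones(m.sum())];s=np.linalg.lstsq(A,P[m][:,2],rcond=None)[0];print(f,m.sum(),'tilt deg',np.degrees(s[:2]).round(1),'z',s[2].round(1))
    m=(P[...,0]>640)&(P[...,0]<720)&(np.abs(P[...,1]-180)<100);t=P[(np.hypot(P[...,0]-450,P[...,1]-60)<25)];print('table z',np.median(t[:,2]).round(1))
```

```text
s21 227 tilt deg [-2.6  2.2] z 58.9
table z 3.6
d21 685 tilt deg [ 0.  -0.1] z 58.2
table z 2.2
```

Run:
```python
from h import *
st();print(job.finish_job())
```

```text
t 38.45 pos [436.   -7.8 291.6] xaxis [-0.001  0.    -1.   ] jawdir deg -42.28 F [ 1.6  0.5 -0. ] w 38.6 q [-0.11  0.14  0.03  2.16 -0.01  0.84 -0.82]
the job is handed in; nothing more can be done
None
```

The tray is laid and the job is handed in at 38.5 s of the 122 s allowed. I worked in the order asked: rye roll, bun, white roll, shaker, then the wooden lid on the blue pot.

**Last checks**
- **Rolls, bun and shaker:** all four measured about 0.5 to 2.5 mm from their mat centres. The white roll is the farthest off among the wrist-camera readings, about 2 mm. All are upright, and both long rolls lie within about 3° of the mats' direction.
- **Lid:** on lowering, it met the pot rim at the height expected for fully seated. The side camera shows it level, with the disc top at 58 mm against 59 mm nominal.
- **Bowl and brush:** the bowl reads unmoved. The brush reads within about 2.5 mm of its first position; the arm never touched it.

**Checks that disagreed or failed**
- The scene camera's fit gave the lid a tilt of 2 to 3°. I put this down to its few depth points and the knob, because the side camera reads level.
- The side camera's object positions at the start were 3 to 8 mm off those of the other two cameras, so I did not use them.
- The final wrist picture did not show most of the tray, so the last placement check rests on the scene and side pictures and earlier wrist ones.

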